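Pack and wedge-lock a row of battery cells in a compression jig

ROBOT

A 7-joint arm with a two-finger parallel gripper is mounted at the origin on the work surface. World frame = base frame: x ahead of the robot, y to its left, z up, the work surface at z = 0. Lengths are in m, angles in rad, forces in N, time in s.
With the tool pointing down it reaches from about 0.425 to 0.875 m from the base axis. Payload 4.7 kg.
Tool frame: the origin (TCP) lies midway between the tips of the shut fingers; the grasp point (between the pads) lies 19 mm behind it; z points along the fingers, y is the direction in which the jaws open and shut (so a half turn about z gives the same grasp; the last joint's range is limited). The gripper opens to 87 mm and grips with 3 to 60 N. Pads are 19 mm wide; open, the fingers measure 117 mm over their backs; the gripper's body (75 mm by 190 mm) begins 51 mm behind the grasp point.
Start: joints at [1.255, 0.321, -0.07, 1.45, 0.023, 1.371, -0.057], TCP at [0.21, -0.615, 0.223] pointing down, gripper open.
Joint ranges: [-2.86, 2.86], [-0.3, 2.09], [-1.38, 1.24], [0.06, 2.45], [-1.56, 4.7], [0.09, 2.05], [-2.69, 2.69]. Speed limits (rad/s): [2.57, 2.57, 3.14, 3.14, 3.14, 3.14, 3.14].

INTERFACE

Orientations are given as a rotation vector (axis times angle).
In Python, from bench import ctrl, optics gives the robot as it stands. The module is installed in compiled form; this text tells all that it offers.
- The arm moves only by the tool step_arm, never from a script. Its argument "deltas" is a list of rows, each a list of 7 numbers: the turn, a rotation vector about the tool's x, y, z in degrees, then the shift along the tool's x, y, z in mm, then the finger opening in mm, from 0 to 87. A call has exactly 8 rows; each row is the pose to reach, as a shift and turn from the pose commanded when the call began, along the tool's axes at that moment; what a row does not reach only later rows make up. A row lasts 1/8 s, in which the tool goes at most 62.5 mm and 10.7 degrees, less where a joint would pass 70% of its speed; a pose out of reach is approached as far as the arm can. A call with a gripper value outside its range is refused whole. The fingers move at their own pace and stop on an object; "newtons" is the grip in N (left out, the last holds). Time passes only in rows, so rows that repeat a pose let the fingers close, or fill a call up. It gives the time, the measured TCP pose, the force and the opening at its end, in the units of the state.
- ctrl.get_state(): the state, without advancing time (a new reading comes with each control period).
- optics.get_image(name): name is "side" or "top"; returns the picture (384x512x3 uint8, red, green, blue); there is no depth.
- optics.get_calibration(name): a dict with "K" (3x3 intrinsics, pixels), "R" (3x3) and "t" (3): a world point X has camera coordinates R X + t. Camera axes: x right, y down, z forward; pixel columns grow to the right and rows downward; lengths in m; the calibration is good to about 2 mm. A picture is of the moment at which its call begins. get_calibration takes no time and is no camera call.
- ctrl.close_job(): hands the job in, once; it reports no verdict.
The state is a dict: "time": time; "joint_positions": joint angles; "qd": joint speeds; "joint_torque": joint torques, N m; "position": TCP position; "tool_rot": TCP orientation; "ft_force": force on the tool from outside, world axes, zero at the start; "torque": the same for the moment, N m; "grip_width": opening from 0.0 (shut) to 1.0 (fully open).
Only numpy, scipy, OpenCV 4.12 (cv2) and the standard library are available. Lean on these libraries where they do the work, as an engineer would, in place of code of your own. Each camera call takes 0.05 s, during which the arm holds its last target.

TASK

Take every blue battery cell from the rack and stand it upright in the compression jig, all in one row against the yellow spring plate, making the row up to four with as many white filler blocks as are needed and leaving any others in the rack. Then pick the orange wedge out of the parts tray and drive it, thin end first and lying flat, fully home into the last gap until its tip is up to the red stop, so that the row is locked tight and holds the spring plate pushed back. Do not topple a cell or shift the bottle or the meter.

Things in the scene. Friction and masses are not known exactly. Their poses are not given: they have to be found in the camera images.
- jig: fixed compression jig, floor 10 mm above the bench. Origin: on the bench under its middle; x across the row, y along the row, z up. Order along y: spring housing (+129 to +115 mm, 85 mm high), yellow spring plate (face at y = +60 mm at rest), row of four units, wedge bay, grey end block.
- row (a point): centre of the row on the jig's floor (jig x 0, y +4, z 10 mm). Units stand side by side here, 50 mm width along jig x, 28 mm thickness along y. Four packed units reach from y = +60 to -52 mm. White liner, friction about 0.2. Black guide walls 40 mm above the floor, 8 mm thick, inner faces at x = +-28 mm, from y = -40 to +62 mm.
- bay (a point): mouth of the wedge bay, on its floor (jig x -40, y -67, z 10 mm); entry towards jig +x. The grey end block, 28 mm above the floor, bounds it: its face slants 1:5 from y = -79 mm at x = -42 to y = -63 mm at x = +40, so the gap narrows towards +x. A flat apron level with the floor runs in front to x = -144 mm, y -110 to -35 mm.
- stop (a point): middle of the red stop's face at the inner end of the bay (jig x +40, y -60, z 30 mm); the stop is 40 mm high above the floor.
- plate (a joint): how far the row has pushed back the yellow spring plate, along the jig's +y, in m: 0 at rest, 0.014 at its limit; spring 700 N/m. With four packed units and the wedge home it reads about 0.004. The plate is 50 mm wide, 8 mm thick, upright to 61 mm above the jig's floor, with a lip leaning back to 77 mm.
- rack: fixed grey storage rack, six slots in a line along its y (centres y = +-20, +-60, +-100 mm). Origin: on the bench under its middle. Slot floor 8 mm above the bench, walls and dividers 6 mm thick, tops 36 mm above the bench; slots 56 x 34 mm inside. Units stand in it with their x along the rack's x.
- cell1: battery cell: blue upright block 50 x 28 x 100 mm (its own x, y, z), about 0.28 kg, with a silver top and two small terminals 3 mm proud (one dark, one copper). Origin: centre of its underside, z up. Starts standing in a rack slot. Two to four cells are there at a start; absent ones read None.
- cell2: battery cell: blue upright block 50 x 28 x 100 mm (its own x, y, z), about 0.28 kg, with a silver top and two small terminals 3 mm proud (one dark, one copper). Origin: centre of its underside, z up. Starts standing in a rack slot. Two to four cells are there at a start; absent ones read None.
- cell3: battery cell: blue upright block 50 x 28 x 100 mm (its own x, y, z), about 0.28 kg, with a silver top and two small terminals 3 mm proud (one dark, one copper). Origin: centre of its underside, z up. Starts standing in a rack slot. Two to four cells are there at a start; absent ones read None.
- cell4: battery cell: blue upright block 50 x 28 x 100 mm (its own x, y, z), about 0.28 kg, with a silver top and two small terminals 3 mm proud (one dark, one copper). Origin: centre of its underside, z up. Starts standing in a rack slot. Two to four cells are there at a start; absent ones read None.
- filler1: filler block: plain white, 50 x 28 x 100 mm like a cell but without terminals, 0.2 kg. Origin: centre of its underside, z up. Starts standing in a slot of the rack.
- filler2: filler block: plain white, 50 x 28 x 100 mm like a cell but without terminals, 0.2 kg. Origin: centre of its underside, z up. Starts standing in a slot of the rack.
- wedge: orange wedge lying flat in the tray, 150 long, 32 mm high, 0.23 kg. Origin: on its underside, under the grip block's middle; x to the thin tip. Grip block x -25 to +25, sides y = +-23 mm. From there to the tip at x = +125 the +y face stays straight, the -y face steps in and tapers 1:5 from y = -11 to +9 (tip 14 mm thick).
- wedge_tip (a point): middle of the wedge's tip, 16 mm above its underside. In the jig the wedge's x points along jig x, its straight face against the last unit, its taper against the end block. Home: tip at jig x +40, wedge origin at about jig x -85, y -71 mm. Driving it takes 5 to 20 N.
- tray: fixed shallow black parts tray 250 x 250 mm, floor 4 mm and rim 8 mm above the bench, origin under its middle. Holds the wedge among clutter.
- spanner: flat steel open-ended spanner, 158 x 28 x 7 mm, lying in the tray: clutter.
- busbar: flat copper bar 120 x 22 x 6 mm lying in the tray: clutter.
- endplate: small green plate 60 x 30 x 8 mm lying in the tray: clutter.
- bottle: closed clear bottle with blue cap, 60 mm diameter, 150 mm tall, standing on the bench; origin at its base. Bystander.
- meter: black hand-held meter 75 x 150 x 30 mm lying on the bench; origin under its middle. Bystander.

How it is judged:
By the outcome, as a careful person would: the job done as asked, in the order asked, and still so for the second after the job is handed in, with the robot touching nothing.
Of cell1, cell2, cell3, cell4 only 2 to 4 are there at a start; the rules pass over those that are not, and their reading is None.
At some moment in a run one of wedge may be knocked a few centimetres aside while the robot is not near it.
It also fails if it takes over 210 s, if anything falls off the work surface, if the arm or the gripper's body presses on something with over 40 N, if the wrist force passes 120 N, or if a joint passes its speed limit or range.

## Working session

There is one attempt and no reset: what is moved stays moved. The work goes in short steps, Python scripts to look and compute and a tool call to move; the robot and the scene stay as the last step left them, time stands still between calls to the robot, and variables do not carry over. Pictures are saved under pics/ and viewed, and the job is handed in when it is done.

Besides the shell and the picture viewer there is one more tool, called after ">>>" as name([rows], argument=value, ...), one row to a line, values as JSON. step_arm: Moves the arm, as the interface text tells. Its arguments: {"type":"object","properties":{"deltas":{"type":"array"},"newtons":{"type":"number"}},"required":["deltas"]}

```bash
mkdir -p pics; cat > h.py <<'E'
import numpy as np, cv2
from bench import ctrl, optics
from scipy.spatial.transform import Rotation as Ro
def snap(name,fn):
    im=optics.get_image(name); cv2.imwrite('pics/'+fn,cv2.cvtColor(im,cv2.COLOR_RGB2BGR)); return im
def cal(n):
    c=optics.get_calibration(n); return np.array(c['K']),np.array(c['R']),np.array(c['t'])
def ray(n,u,v):
    K,R,t=cal(n); d=R.T@np.linalg.solve(K,[u,v,1.]); return -R.T@t,d
def onz(n,u,v,z):
    c,d=ray(n,u,v); return c+d*(z-c[2])/d[2]
def proj(n,X):
    K,R,t=cal(n); p=K@(R@np.array(X,float)+t); return p[:2]/p[2]
E
python3 - <<'E'
from h import *
for n in('top','side'):
    snap(n,n+'0.png'); K,R,t=cal(n); print(n,K.round(1).tolist(),(-R.T@t).round(3),R.round(3).tolist())
s=ctrl.get_state()
for k,v in s.items(): print(k,np.round(v,4))
E
```

```text
top [[438.6, 0.0, 257.7], [0.0, 438.6, 194.8], [0.0, 0.0, 1.0]] [ 0.325 -0.032  1.229] [[-0.004, -1.0, -0.0], [-0.977, 0.004, -0.214], [0.214, -0.001, -0.977]]
side [[436.2, 0.0, 257.6], [0.0, 436.2, 194.7], [0.0, 0.0, 1.0]] [-0.042  0.795  0.684] [[-0.801, -0.598, -0.001], [-0.315, 0.423, -0.85], [0.509, -0.681, -0.527]]
time 0.1
joint_positions [ 1.2551  0.3217 -0.0701  1.4515  0.0226  1.3708 -0.0569]
qd [-0.0014 -0.0009  0.0014 -0.0029  0.0008  0.0002 -0.0002]
joint_torque [-5.00000e-04 -4.92570e+01 -4.05800e-01 -3.13399e+01 -6.40000e-02
  3.94000e-02  1.00000e-04]
position [ 0.2103 -0.6145  0.2216]
tool_rot [-3.0973e+00 -5.1550e-01  6.0000e-04]
ft_force [ 0.0842 -1.2005 -0.63  ]
torque [-0.0275  0.0275 -0.0252]
grip_width 0.9991
```

View pics/top0.png

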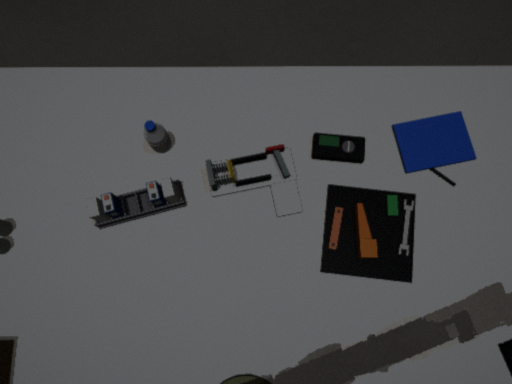

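View pics/side0.png

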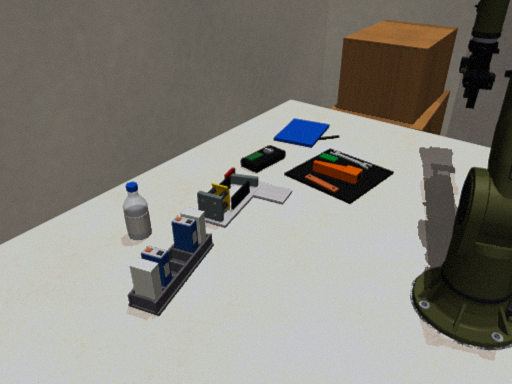

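The top view shows the rack around (140,203), the jig around (245,170) and the tray around (368,232). The bottle is at (157,137) and the meter at (338,148). I'll zoom in.

```bash
python3 - <<'E'
from h import *
im=cv2.imread('pics/top0.png'); s=cv2.imread('pics/side0.png')
def crop(im,x0,y0,x1,y1,f,fn):
    c=np.clip(im[y0:y1,x0:x1].astype(float)*1.6,0,255).astype('uint8'); cv2.imwrite('pics/'+fn,cv2.resize(c,None,fx=f,fy=f,interpolation=cv2.INTER_CUBIC))
crop(im,80,120,210,240,6,'c1.png'); crop(im,190,135,320,225,6,'c2.png'); crop(im,315,180,425,285,5,'c3.png')
crop(s,120,160,300,310,4,'c4.png')
E
```

```text
(no output)
```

View pics/c1.png

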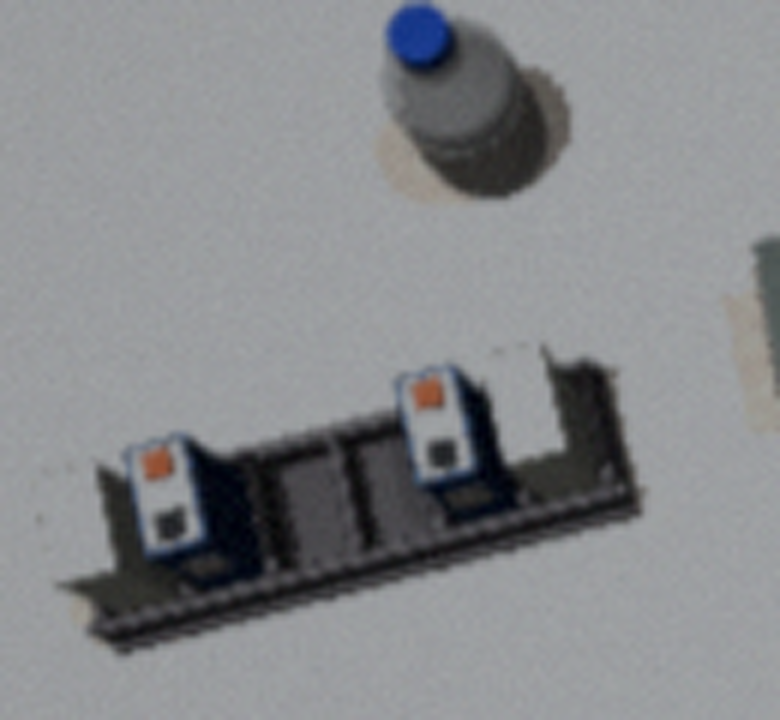

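View pics/c2.png

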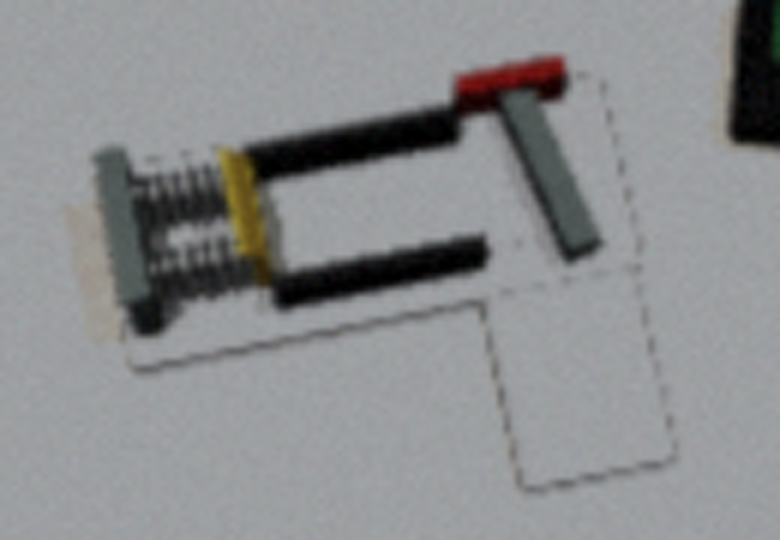

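View pics/c3.png

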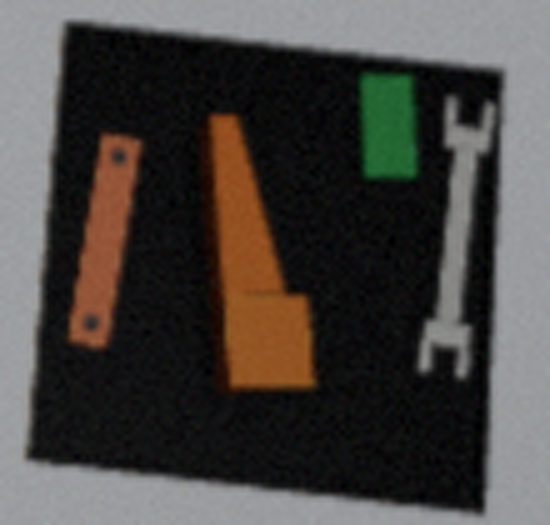

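View pics/c4.png

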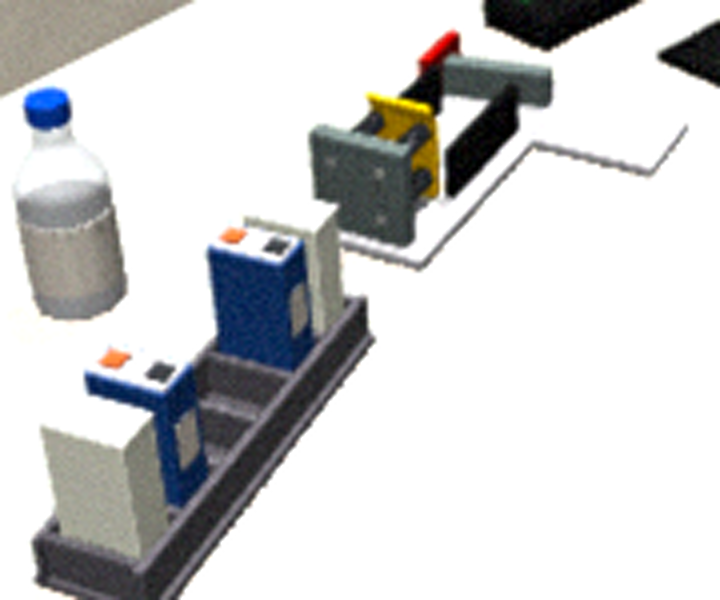

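There are two cells (slots 2 and 5 from the left) and two fillers (slots 1 and 6). All four units are needed. Next I'll measure positions from the upscaled crops.

```bash
cat >> h.py <<'E'
def kabsch2(P,W): # P model 2d, W world 2d -> t,yaw,resid
    P=np.array(P);W=np.array(W);pc=P.mean(0);wc=W.mean(0)
    a=P-pc;b=W-wc
    th=np.arctan2((a[:,0]*b[:,1]-a[:,1]*b[:,0]).sum(),(a*b).sum())
    c,s=np.cos(th),np.sin(th);R=np.array([[c,-s],[s,c]]);t=wc-R@pc
    return t,th,((P@R.T+t)-W)
E
python3 - <<'E'
from h import *
f=lambda c,o,k:((c[0]+.5)/k-.5+o[0],(c[1]+.5)/k-.5+o[1])
# jig
pts=[((-144,-35,10),(522,491)),((-144,-110,10),(676,459)),((-28,-40,50),(487,237)),((-36,-40,50),(487,262)),((36,-40,50),(460,108)),((28,-40,50),(460,138))]
P=[];W=[]
for m,c in pts:
    u=f(c,(190,135),6); w=onz('top',*u,m[2]/1000); P.append(np.array(m[:2])/1000);W.append(w[:2])
t,th,r=kabsch2(P,W); print('jig',t.round(4),np.degrees(th),(r*1000).round(1).tolist())
# side check
R=np.array([[np.cos(th),-np.sin(th)],[np.sin(th),np.cos(th)]])
for m in [(-144,-35,10),(-144,-110,10),(-28,-40,50),(28,-40,50),(0,60,71),(40,-60,50)]:
    w=R@(np.array(m[:2])/1000)+t; print(m,proj('side',[*w,m[2]/1000]).round(1),proj('top',[*w,m[2]/1000]).round(1))
# cells top corners crop c1 (off 80,120)
def quad(name,cs):
    w=np.array([onz('top',*f(c,(80,120),6),.108)[:2] for c in cs])
    c=w.mean(0); print(name,c.round(4),'sides',[round(np.linalg.norm(w[i]-w[(i+1)%4])*1000,1) for i in range(4)],'yaw', [round(np.degrees(np.arctan2(-(a)[1],-(a)[0])),1) for a in (w[3]-w[0],w[2]-w[1])])
# order: TL,TR,BR,BL
quad('A',[(126,450),(183,434),(206,543),(150,558)])
quad('B',[(396,378),(455,364),(480,476),(418,488)])
quad('F6',[(485,360),(546,346),(566,450),(505,465)])
E
```

```text
jig [ 0.6595 -0.0232] 11.547497197924972 [[-3.3, -0.8], [-3.2, -1.7], [-1.2, 1.1], [2.9, -0.6], [-1.0, 1.9], [5.8, 0.2]]
(-144, -35, 10) [283.3 202.4] [276.9 217.6]
(-144, -110, 10) [292.9 190.1] [302.9 212.2]
(-28, -40, 50) [247.4 180.9] [270.4 174.5]
(28, -40, 50) [230.5 176.8] [266.2 155.6]
(0, 60, 71) [221.9 188.6] [232.7 170. ]
(40, -60, 50) [230.1 173. ] [272.2 150.2]
A [0.5516 0.3595] sides [np.float64(25.4), np.float64(50.2), np.float64(24.6), np.float64(49.8)] yaw [np.float64(16.1), np.float64(15.3)]
B [0.5821 0.2432] sides [np.float64(26.3), np.float64(52.0), np.float64(27.2), np.float64(50.7)] yaw [np.float64(13.7), np.float64(14.7)]
F6 [0.5915 0.205 ] sides [np.float64(27.3), np.float64(48.0), np.float64(27.1), np.float64(48.4)] yaw [np.float64(12.8), np.float64(12.6)]
```

```bash
python3 - <<'E'
from h import *
f=lambda c,o,k:((c[0]+.5)/k-.5+o[0],(c[1]+.5)/k-.5+o[1])
pts=[((-144,-35,10),(522,491)),((-144,-110,10),(676,459)),((-28,-40,50),(487,237)),((-36,-40,10),(487,262)),((36,-40,50),(460,108)),((28,-40,10),(460,138)),((-36,62,10),(279,306)),((36,62,50),(246,148)),]
P=[];W=[]
for m,c in pts:
    u=f(c,(190,135),6); w=onz('top',*u,m[2]/1000); P.append(np.array(m[:2])/1000);W.append(w[:2])
t,th,r=kabsch2(P,W); print('jig',t.round(4),np.degrees(th),(r*1000).round(1).tolist())
R=np.array([[np.cos(th),-np.sin(th)],[np.sin(th),np.cos(th)]])
s=cv2.imread('pics/side0.png'); x0,y0=190,160; c=cv2.resize(s[y0:230,x0:310],None,fx=6,fy=6,interpolation=cv2.INTER_CUBIC); c=np.clip(c*1.3,0,255).astype('uint8')
tp=cv2.imread('pics/top0.png'); ct=cv2.resize(tp[135:225,190:320],None,fx=6,fy=6,interpolation=cv2.INTER_CUBIC)
for m in [(-144,-35,10),(-144,-110,10),(-28,-40,50),(28,-40,50),(-28,60,50),(-25,60,71),(25,60,71),(40,-60,50),(40,-63,38),(-42,-79,38),(-36,62,10),(-36,-40,10)]:
    w=R@(np.array(m[:2])/1000)+t
    p=proj('side',[*w,m[2]/1000]); cv2.circle(c,(int((p[0]-x0+.5)*6),int((p[1]-y0+.5)*6)),3,(255,0,255),-1)
    p=proj('top',[*w,m[2]/1000]); cv2.circle(ct,(int((p[0]-190+.5)*6),int((p[1]-135+.5)*6)),3,(255,0,255),-1)
cv2.imwrite('pics/d1.png',c);cv2.imwrite('pics/d2.png',ct)
E
```

```text
jig [ 0.6638 -0.0242] 10.901764642233928 [[0.3, -0.3], [-0.5, -1.4], [2.6, 0.3], [-3.6, -0.1], [2.9, 0.4], [-2.7, -0.4], [-1.7, 0.8], [2.7, 0.6]]
```

View pics/d1.png

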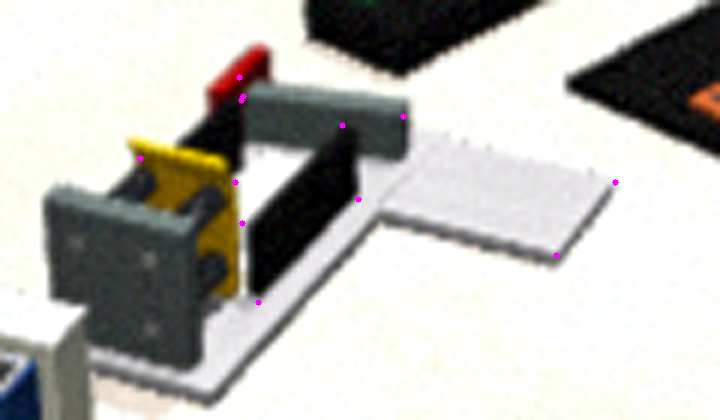

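View pics/d2.png

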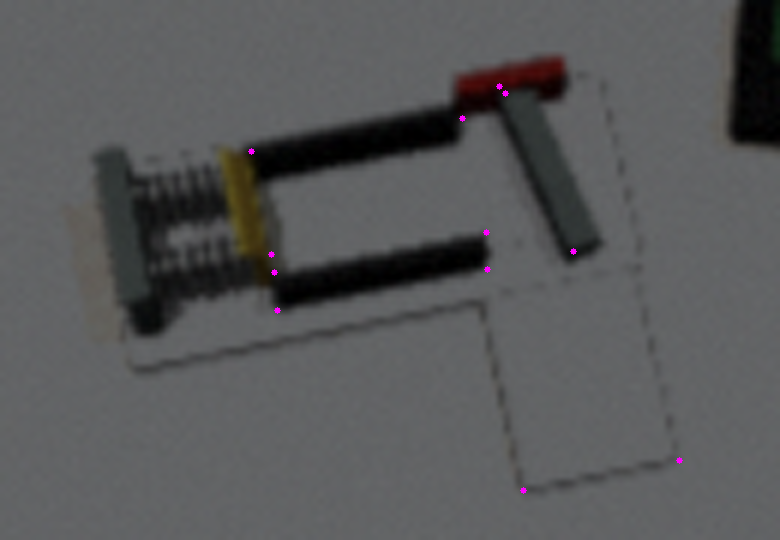

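```bash
cat >> h.py <<'E'
JT=np.array([0.6638,-0.0242]);JY=np.radians(10.9)
RT=np.array([0.567,0.3013]);RY=np.radians(14.7)
def fr(T,Y,x,y): 
    c,s=np.cos(Y),np.sin(Y); return T+np.array([c*x-s*y,s*x+c*y])/1000
def go(xy,z,yaw): # yaw deg of tool y axis in world; tool z down
    s=ctrl.get_state(); R0=Ro.from_rotvec(s['tool_rot']); p0=np.array(s['position'])
    y=np.array([np.cos(np.radians(yaw)),np.sin(np.radians(yaw)),0]); zz=np.array([0,0,-1.]); x=np.cross(y,zz)
    R1=Ro.from_matrix(np.c_[x,y,zz]); d=(R0.inv()*R1).as_rotvec(degrees=True)
    sh=R0.inv().apply(np.array([*xy,z])-p0)*1000
    ty=R0.as_matrix()[:,1]; 
    print('t',round(s['time'],2),'pos',(p0*1000).round(1),'yaw',round(np.degrees(np.arctan2(ty[1],ty[0])),2),'grip',round(s['grip_width']*87,1),'F',np.round(s['ft_force'],1))
    print('turn',d.round(1),'shift',sh.round(1))
E
python3 - <<'E'
from h import *
go([.5,-.25],.3,-25)
for y in(60,-60,-100,100): print(y,fr(RT,RY,0,y).round(4))
for y in(46,18,-10,-38): print(y,fr(JT,JY,0,y).round(4))
E
```

```text
t 0.1 pos [ 210.3 -614.5  221.6] yaw -71.1 grip 86.9 F [ 0.1 -1.2 -0.6]
turn [ -0.1  -0.  -46.1] shift [ 392.1 -251.2  -78. ]
60 [0.5518 0.3593]
-60 [0.5822 0.2433]
-100 [0.5924 0.2046]
100 [0.5416 0.398 ]
46 [0.6551 0.021 ]
18 [ 0.6604 -0.0065]
-10 [ 0.6657 -0.034 ]
-38 [ 0.671  -0.0615]
```

>>> step_arm([
  [0, 0, -4, 30, -20, -15, 87],
  [0, 0, -10, 80, -50, -40, 87],
  [0, 0, -17, 140, -90, -60, 87],
  [0, 0, -24, 200, -130, -78, 87],
  [0, 0, -31, 260, -165, -78, 87],
  [0, 0, -37, 320, -205, -78, 87],
  [0, 0, -43, 370, -235, -78, 87],
  [0, 0, -46, 392, -251, -78, 87],
])

```text
time: 1.1
position: [0.5, -0.2501, 0.3003]
tool_rot: [2.65, 1.688, -0.001]
ft_force: [0.7, 0.4, -0.4]
grip_width: 1.002
```

```bash
python3 -c "
from h import *
go([.5822,.2433],.25,14.7)"
```

```text
t 1.1 pos [ 500.  -250.1  300.3] yaw -25.0 grip 87.2 F [ 0.7  0.4 -0.4]
turn [ -0.    0.  -39.7] shift [ 481.9 -134.    50.1]
```

>>> step_arm([
  [0, 0, -4, 40, -10, 0, 87],
  [0, 0, -9, 100, -25, 0, 87],
  [0, 0, -15, 160, -45, 0, 87],
  [0, 0, -21, 220, -60, 0, 87],
  [0, 0, -27, 280, -78, 0, 87],
  [0, 0, -32, 340, -95, 0, 87],
  [0, 0, -37, 400, -111, 0, 87],
  [0, 0, -39.7, 455, -126, 0, 87],
])

```text
time: 2.1
position: [0.5779, 0.2149, 0.3003]
tool_rot: [1.919, 2.487, -0.002]
ft_force: [0.1, -0.1, 0.4]
grip_width: 1.001
```

```bash
python3 -c "
from h import *
go([.5822,.2433],.2,14.7)
snap('side','s1.png');snap('top','t1.png')"
```

```text
t 2.1 pos [577.9 214.9 300.3] yaw 14.69 grip 87.1 F [ 0.1 -0.1  0.4]
turn [-0.   0.1 -0. ] shift [ 26.5  11.4 100.3]
```

View pics/s1.png

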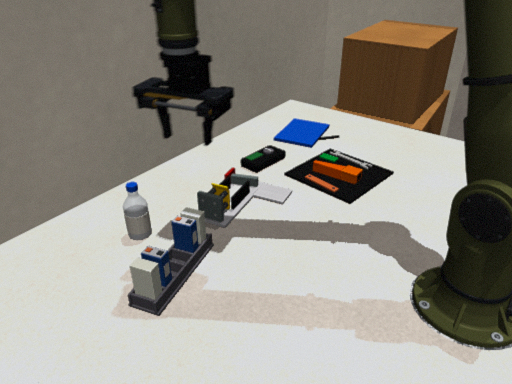

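The gripper is over the rack and lined up with cell B. Going down.

>>> step_arm([
  [0, 0, 0, 10, 5, 20, 87],
  [0, 0, 0, 26.5, 11.4, 60, 87],
  [0, 0, 0, 26.5, 11.4, 100, 87],
  [0, 0, 0, 26.5, 11.4, 130, 87],
  [0, 0, 0, 26.5, 11.4, 150, 87],
  [0, 0, 0, 26.5, 11.4, 160, 87],
  [0, 0, 0, 26.5, 11.4, 165, 87],
  [0, 0, 0, 26.5, 11.4, 165, 87],
])

```text
time: 3.2
position: [0.5828, 0.2424, 0.136]
tool_rot: [1.921, 2.485, 0.001]
ft_force: [-0.4, 0.5, 0.3]
grip_width: 0.999
```

```bash
python3 -c "
from h import *
go([.5822,.2433],.063,14.7)
snap('side','s2.png');im=snap('top','t2.png')
a=cv2.imread('pics/s2.png')[150:300,110:270];b=cv2.imread('pics/t2.png')[110:250,70:230]
cv2.imwrite('pics/s2c.png',np.hstack([cv2.resize(a,(400,375)),cv2.resize(b,(400,375))]))"
```

```text
t 3.2 pos [582.8 242.4 136. ] yaw 14.59 grip 86.9 F [-0.4  0.5  0.3]
turn [ 0.1  0.  -0.1] shift [ 1.  -0.5 73. ]
```

View pics/s2c.png

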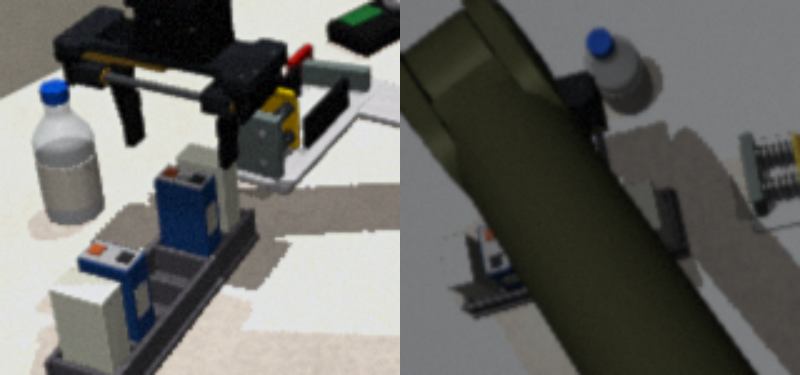

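```bash
python3 -c "
from h import *
# bottle: cap centre at z~.15 ; top crop (420,35)/6+(80,120)
cap=onz('top',80+420/6,120+35/6,.148);print(cap)
c=onz('side',132,187,.148);print(c)
s=ctrl.get_state()
ax=np.array([np.cos(np.radians(14.7)),np.sin(np.radians(14.7))]);
for y in (60,-60,-100,100):
  p=fr(RT,RY,0,y); d=cap[:2]-p; a=d@ax; b=d@np.array([-ax[1],ax[0]]); print(y,'along',a,'perp',b,'clear',np.hypot(max(abs(a)-.095,0),max(abs(b)-.0375,0))-.03)
"
```

```text
[0.74660014 0.24797825 0.148     ]
[0.73901417 0.25437472 0.148     ]
60 along 0.1601906109910264 perp -0.1571513687942068 clear 0.10625808532234193
-60 along 0.16019061099102644 perp -0.03715136879420679 clear 0.03519061099102644
-100 along 0.16019061099102638 perp 0.0028486312057932114 clear 0.03519061099102638
100 along 0.16019061099102647 perp -0.19715136879420678 clear 0.14244818154810204
```

>>> step_arm([
  [0, 0, 0, 1, -0.5, 20, 87],
  [0, 0, 0, 1, -0.5, 45, 87],
  [0, 0, 0, 1, -0.5, 65, 87],
  [0, 0, 0, 1, -0.5, 73, 87],
  [0, 0, 0, 1, -0.5, 73, 65],
  [0, 0, 0, 1, -0.5, 73, 52],
  [0, 0, 0, 1, -0.5, 73, 46],
  [0, 0, 0, 1, -0.5, 73, 46],
], newtons=25)

```text
time: 4.3
position: [0.5821, 0.2432, 0.0631]
tool_rot: [1.921, 2.485, 0.001]
ft_force: [-0.4, -0.6, -1.0]
grip_width: 0.633
```

```bash
python3 -c "
from h import *
go([.5822,.2433],.063,14.7)"
```

```text
t 4.3 pos [582.1 243.2  63.1] yaw 14.59 grip 55.1 F [-0.4 -0.6 -1. ]
turn [ 0.1  0.  -0.1] shift [0.1 0.1 0.1]
```

>>> step_arm([
  [0, 0, 0, 0, 0, 0, 44],
  [0, 0, 0, 0, 0, 0, 44],
  [0, 0, 0, 0, 0, 0, 44],
  [0, 0, 0, 0, 0, -5, 44],
  [0, 0, 0, 0, 0, -20, 44],
  [0, 0, 0, 0, 0, -45, 44],
  [0, 0, 0, 0, 0, -75, 44],
  [0, 0, 0, 0, 0, -90, 44],
])

```text
time: 5.3
position: [0.5822, 0.2437, 0.1547]
tool_rot: [1.92, 2.485, 0.003]
ft_force: [0.9, -0.4, -2.7]
grip_width: 0.573
```

```bash
python3 -c "
from h import *
go(fr(JT,JY,0,45),.185,10.9)
snap('side','s3.png');im=snap('top','t3.png')
a=cv2.imread('pics/s3.png')[120:300,110:270];b=cv2.imread('pics/t3.png')[110:250,70:230]
cv2.imwrite('pics/s3c.png',np.hstack([cv2.resize(a,(400,450)),cv2.resize(b,(400,450))]))"
```

```text
t 5.3 pos [582.2 243.7 154.7] yaw 14.61 grip 49.9 F [ 0.9 -0.4 -2.7]
turn [ 0.1 -0.   3.7] shift [-234.9   14.4  -30.3]
```

View pics/s3c.png

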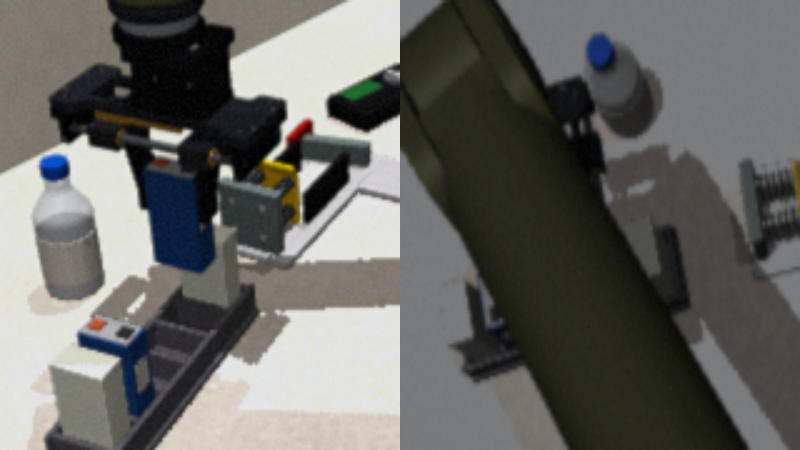

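>>> step_arm([
  [0, 0, 0, 0, 0, -20, 44],
  [0, 0, 0, 0, 0, -50, 44],
  [0, 0, 0, -15, 0, -75, 44],
  [0, 0, 0.5, -45, 3, -80, 44],
  [0, 0, 1.5, -85, 6, -80, 44],
  [0, 0, 2.2, -130, 9, -80, 44],
  [0, 0, 3, -180, 12, -80, 44],
  [0, 0, 3.7, -225, 14.4, -80, 44],
])

```text
time: 6.4
position: [0.6525, 0.0269, 0.2324]
tool_rot: [-2.001, -2.421, 0.002]
ft_force: [-0.3, 0.2, -2.6]
grip_width: 0.571
```

```bash
python3 -c "
from h import *
go(fr(JT,JY,0,40),.145,10.9)"
```

```text
t 6.4 pos [652.5  26.9 232.4] yaw 10.84 grip 49.7 F [-0.3  0.2 -2.6]
turn [-0.1  0.  -0.1] shift [-12.3   1.5  87.4]
```

>>> step_arm([
  [0, 0, 0, -4, 1, 10, 44],
  [0, 0, 0, -8, 1.5, 30, 44],
  [0, 0, 0, -12.3, 1.5, 50, 44],
  [0, 0, 0, -12.3, 1.5, 65, 44],
  [0, 0, 0, -12.3, 1.5, 75, 44],
  [0, 0, 0, -12.3, 1.5, 82, 44],
  [0, 0, 0, -12.3, 1.5, 87, 44],
  [0, 0, 0, -12.3, 1.5, 87, 44],
])

```text
time: 7.4
position: [0.6562, 0.0173, 0.1455]
tool_rot: [-2.0, -2.422, 0.0]
ft_force: [-0.4, 0.0, -3.2]
grip_width: 0.573
```

```bash
python3 -c "
from h import *
go(fr(JT,JY,0,40),.065,10.9)
snap('side','s4.png');im=snap('top','t4.png')
a=cv2.imread('pics/s4.png')[110:240,170:300];b=cv2.imread('pics/t4.png')[110:240,180:310]
cv2.imwrite('pics/s4c.png',np.hstack([cv2.resize(a,(400,400),interpolation=2),cv2.resize(b,(400,400))]))"
```

```text
t 7.4 pos [656.2  17.3 145.5] yaw 10.9 grip 49.8 F [-0.4  0.  -3.2]
turn [-0.  0.  0.] shift [-2.2 -0.3 80.5]
```

View pics/s4c.png

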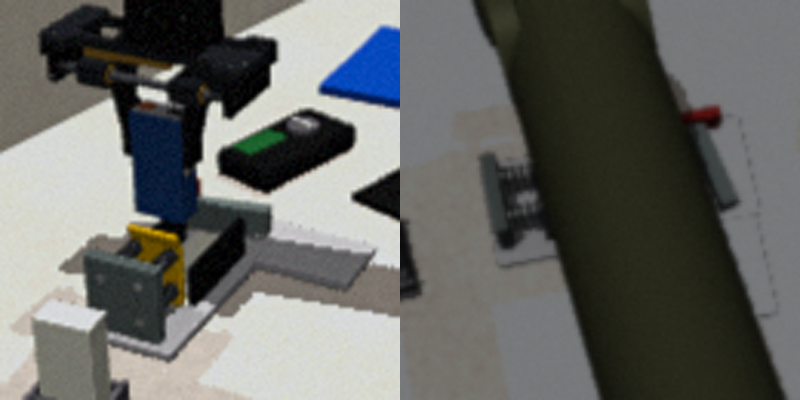

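```bash
python3 -c "
from h import *
s=ctrl.get_state();p=np.array(s['position']);b=p[2]-.055
for dx,dy,z in((25,14,b),(-25,14,b),(-25,-14,b),(25,14,b+.1),(-25,14,b+.1)):
  w=fr(p[:2],JY,dx,dy); q=proj('side',[*w,z]); print(dx,dy,q.round(1),((q-[170,110]+.5)*6).round(0))
a=cv2.imread('pics/s4.png')[110:210,170:270]
cv2.imwrite('pics/s4d.png',np.clip(cv2.resize(a,None,fx=6,fy=6,interpolation=2)*1.4,0,255))"
```

```text
25 14 [213.  178.9] [261. 416.]
-25 14 [228.9 182.9] [357. 440.]
-25 -14 [233.9 178.3] [386. 413.]
25 14 [210.9 145.7] [248. 217.]
-25 14 [227.6 149.4] [348. 239.][ WARN:0@0.382] global loadsave.cpp:1063 imwrite_ Unsupported depth image for selected encoder is fallbacked to CV_8U.
```

View pics/s4d.png

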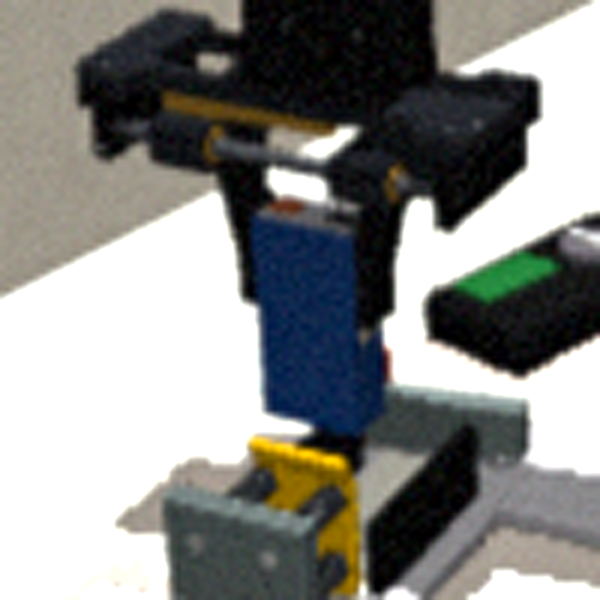

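>>> step_arm([
  [0, 0, 0, -2.2, 0, 10, 44],
  [0, 0, 0, -2.2, 0, 22, 44],
  [0, 0, 0, -2.2, 0, 34, 44],
  [0, 0, 0, -2.2, 0, 45, 44],
  [0, 0, 0, -2.2, 0, 56, 44],
  [0, 0, 0, -2.2, 0, 66, 44],
  [0, 0, 0, -2.2, 0, 74, 44],
  [0, 0, 0, -2.2, 0, 76, 44],
])

```text
time: 8.5
position: [0.6562, 0.015, 0.0688]
tool_rot: [-2.0, -2.422, 0.001]
ft_force: [-0.2, 0.3, -2.3]
grip_width: 0.574
```

```bash
python3 -c "
from h import *
go(fr(JT,JY,0,46),.065,10.9)
snap('side','s5.png')
a=cv2.imread('pics/s5.png')[110:210,170:270]
cv2.imwrite('pics/s5d.png',np.clip(cv2.resize(a,None,fx=6,fy=6,interpolation=2)*1.4,0,255).astype('uint8'))"
```

```text
t 8.5 pos [656.2  15.   68.8] yaw 10.9 grip 49.9 F [-0.2  0.3 -2.3]
turn [-0.1 -0.   0. ] shift [6.1 0.  3.8]
```

View pics/s5d.png

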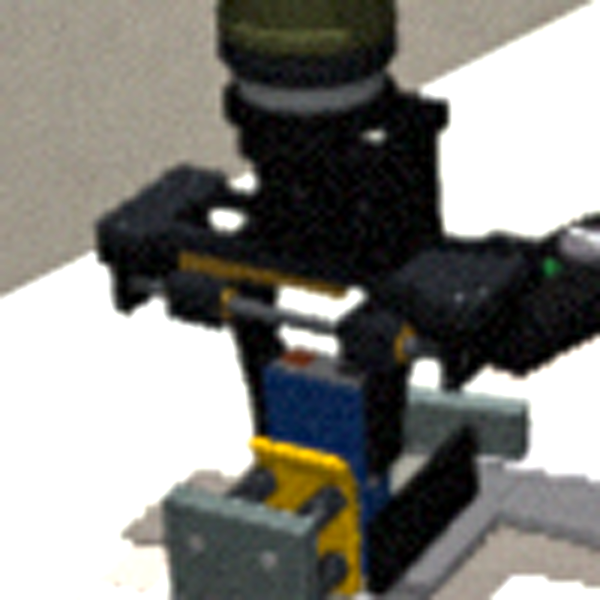

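>>> step_arm([
  [0, 0, 0, 0, 0, 1, 44],
  [0, 0, 0, 0, 0, 2, 44],
  [0, 0, 0, 0, 0, 3, 44],
  [0, 0, 0, 0, 0, 3.5, 44],
  [0, 0, 0, 2, 0, 3.5, 44],
  [0, 0, 0, 4, 0, 3.5, 44],
  [0, 0, 0, 5, 0, 3.5, 44],
  [0, 0, 0, 5, 0, 3.5, 44],
])

```text
time: 9.55
position: [0.6556, 0.0202, 0.0661]
tool_rot: [2.0, 2.423, -0.0]
ft_force: [-0.6, -0.9, -2.9]
grip_width: 0.571
```

>>> step_arm([
  [0, 0, 0, 0, 0, 0.5, 44],
  [0, 0, 0, 0, 0, 1, 44],
  [0, 0, 0, 0, 0, 1.5, 44],
  [0, 0, 0, 1, 0, 1.5, 44],
  [0, 0, 0, 2, 0, 1.5, 44],
  [0, 0, 0, 3, 0, 1.5, 44],
  [0, 0, 0, 3, 0, 1.5, 44],
  [0, 0, 0, 3, 0, 1.5, 44],
])

```text
time: 10.55
position: [0.6563, 0.0219, 0.0655]
tool_rot: [1.999, 2.419, 0.001]
ft_force: [0.4, -1.2, 5.5]
grip_width: 0.576
```

```bash
python3 -c "
from h import *
go(fr(JT,JY,0,46),.065,10.9)"
```

```text
t 10.55 pos [656.3  21.9  65.5] yaw 10.86 grip 50.1 F [ 0.4 -1.2  5.5]
turn [ 0.1  0.1 -0. ] shift [-0.7 -1.3  0.5]
```

>>> step_arm([
  [0, 0, 0, 0, 0, -0.7, 44],
  [0, 0, 0, 0.5, 0, -0.7, 44],
  [0, 0, 0, 1, 0, -0.7, 44],
  [0, 0, 0, 2, 0, -0.7, 44],
  [0, 0, 0, 3, 0, -0.7, 44],
  [0, 0, 0, 3, 0, -0.7, 44],
  [0, 0, 0, 3, 0, -0.7, 44],
  [0, 0, 0, 3, 0, -0.7, 44],
])

```text
time: 11.55
position: [0.655, 0.0253, 0.0655]
tool_rot: [2.0, 2.421, 0.0]
ft_force: [3.0, -3.7, 4.0]
grip_width: 0.576
```

```bash
python3 -c "
from h import *
go(fr(JT,JY,0,46),.065,10.9)
snap('side','s6.png')
a=cv2.imread('pics/s6.png')[140:210,190:290]
cv2.imwrite('pics/s6d.png',np.clip(cv2.resize(a,None,fx=8,fy=8,interpolation=2)*1.4,0,255).astype('uint8'))"
```

```text
t 11.55 pos [655.   25.3  65.5] yaw 10.88 grip 50.1 F [ 3.  -3.7  4. ]
turn [ 0.   0.1 -0. ] shift [-4.3 -0.7  0.5]
```

View pics/s6d.png

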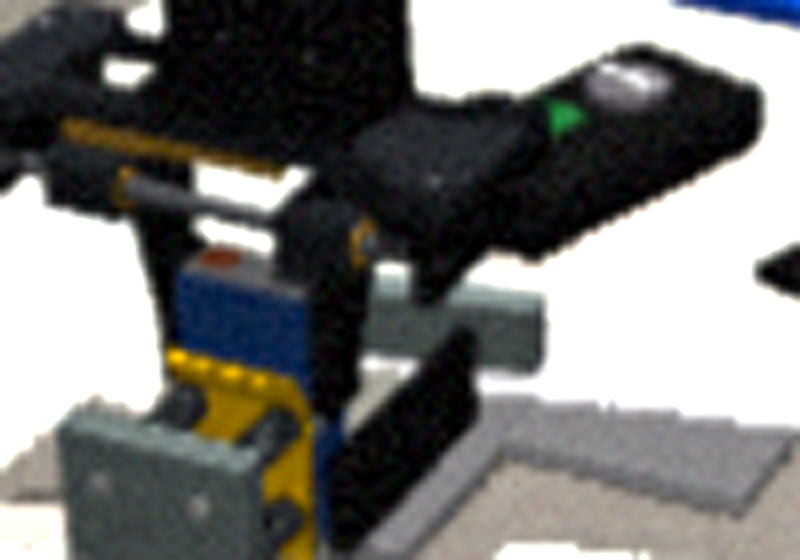

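>>> step_arm([
  [0, 0, 0, -1, 0.5, -0.3, 44],
  [0, 0, 0, -2, 1, -0.3, 44],
  [0, 0, 0, -3, 1.5, -0.3, 44],
  [0, 0, 0, -3, 1.5, -0.3, 44],
  [0, 0, 0, -3, 1.5, -0.3, 44],
  [0, 0, 0, -3, 1.5, -0.3, 44],
  [0, 0, 0, -3, 1.5, -0.3, 44],
  [0, 0, 0, -3, 1.5, -0.3, 44],
])

```text
time: 12.6
position: [0.6553, 0.0249, 0.0655]
tool_rot: [-1.997, -2.422, 0.001]
ft_force: [-1.8, -0.5, 5.1]
grip_width: 0.57
```

```bash
python3 -c "
from h import *
go(fr(JT,JY,0,46),.065,10.9)"
```

```text
t 12.6 pos [655.3  24.9  65.5] yaw 10.98 grip 49.6 F [-1.8 -0.5  5.1]
turn [-0.1 -0.1  0.1] shift [-3.9 -0.9  0.5]
```

>>> step_arm([
  [0, 0, 0, 0, 0, -0.5, 44],
  [0, 0, 0, 0, 0, -1, 44],
  [0, 0, 0, 0, 0, -1.2, 44],
  [0, 0, 0, 0, 0, -1.2, 44],
  [0, 0, 0, 0, 0, -1.2, 44],
  [0, 0, 0, 0, 0, -1.2, 44],
  [0, 0, 0, 0, 0, -1.2, 44],
  [0, 0, 0, 0, 0, -1.2, 44],
])

```text
time: 13.6
position: [0.6566, 0.0232, 0.0667]
tool_rot: [2.0, 2.422, -0.0]
ft_force: [-0.9, -1.2, -3.1]
grip_width: 0.571
```

```bash
python3 -c "
from h import *
go(fr(JT,JY,0,46),.065,10.9)"
```

```text
t 13.6 pos [656.6  23.2  66.7] yaw 10.9 grip 49.7 F [-0.9 -1.2 -3.1]
turn [-0.  0. -0.] shift [-1.9 -1.9  1.7]
```

>>> step_arm([
  [0, 0, 0, -1, -1, 0, 44],
  [0, 0, 0, -1.5, -1.5, 0, 44],
  [0, 0, 0, -1.5, -1.5, 0.5, 44],
  [0, 0, 0, -1.5, -1.5, 0.9, 44],
  [0, 0, 0, -1.5, -1.5, 0.9, 44],
  [0, 0, 0, -1.5, -1.5, 0.9, 55],
  [0, 0, 0, -1.5, -1.5, 0.9, 70],
  [0, 0, 0, -1.5, -1.5, 0.9, 80],
])

```text
time: 14.6
position: [0.6556, 0.0216, 0.0662]
tool_rot: [2.0, 2.422, 0.001]
ft_force: [0.4, 0.7, -0.5]
grip_width: 0.777
```

>>> step_arm([
  [0, 0, 0, 0, 0, 0, 85],
  [0, 0, 0, 0, 0, 0, 85],
  [0, 0, 0, 0, 0, -10, 85],
  [0, 0, 0, 0, 0, -25, 85],
  [0, 0, 0, 0, 0, -45, 85],
  [0, 0, 0, 0, 0, -70, 85],
  [0, 0, 0, 0, 0, -100, 85],
  [0, 0, 0, 0, 0, -120, 85],
])

```text
time: 15.6
position: [0.6562, 0.0217, 0.189]
tool_rot: [1.999, 2.42, 0.003]
ft_force: [-0.3, 0.0, 0.4]
grip_width: 0.975
```

```bash
python3 -c "
from h import *
go(fr(RT,RY,0,60),.2,14.7)
snap('side','s7.png')
a=cv2.imread('pics/s7.png')[140:240,170:290]
cv2.imwrite('pics/s7d.png',np.clip(cv2.resize(a,None,fx=6,fy=6,interpolation=2)*1.4,0,255).astype('uint8'))"
```

```text
t 15.6 pos [656.2  21.7 189. ] yaw 10.9 grip 84.8 F [-0.3  0.   0.4]
turn [ 0.2  0.  -3.8] shift [351.3 -38.7 -11.4]
```

View pics/s7d.png

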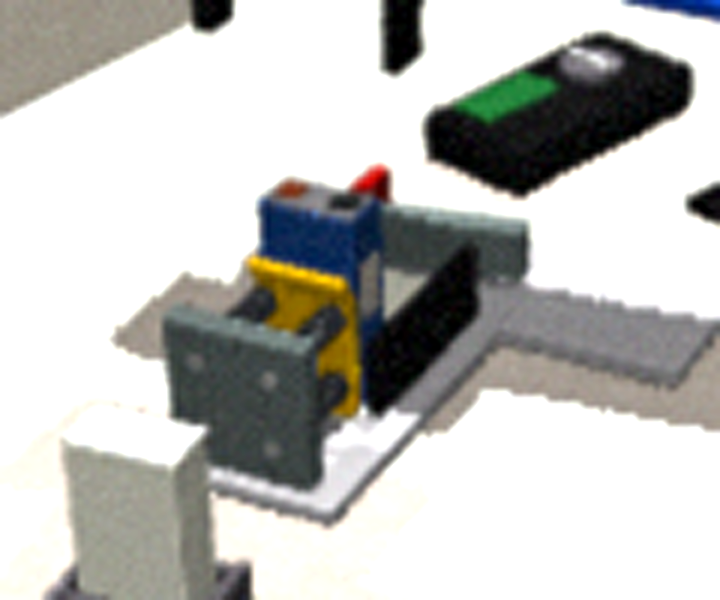

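Cell 1 is standing in the jig, upright against the plate. Next is cell A.

>>> step_arm([
  [0, 0, -0.5, 25, -3, -11, 87],
  [0, 0, -1, 75, -8, -11, 87],
  [0, 0, -1.5, 130, -14, -11, 87],
  [0, 0, -2.2, 190, -21, -11, 87],
  [0, 0, -3, 245, -27, -11, 87],
  [0, 0, -3.5, 300, -33, -11, 87],
  [0, 0, -3.8, 340, -37, -11, 87],
  [0, 0, -3.8, 351, -38.7, -11, 87],
])

```text
time: 16.65
position: [0.5465, 0.364, 0.1964]
tool_rot: [-1.907, -2.493, 0.001]
ft_force: [0.8, -0.7, 0.4]
grip_width: 1.002
```

```bash
python3 -c "
from h import *
go(fr(RT,RY,0,60),.063,14.7)"
```

```text
t 16.65 pos [546.5 364.  196.4] yaw 15.16 grip 87.2 F [ 0.8 -0.7  0.4]
turn [-0.1 -0.1  0.5] shift [ -6.1   4.2 133.4]
```

>>> step_arm([
  [0, 0, 0, 0, 0, 0, 87],
  [0, 0, 0, 0, 0, 10, 87],
  [0, 0, 0, 0, 0, 25, 87],
  [0, 0, 0, 0, 0, 40, 87],
  [0, 0, 0, 0, 0, 55, 87],
  [0, 0, 0, 0, 0, 60, 87],
  [0, 0, 0, 0, 0, 60, 87],
  [0, 0, 0, 0, 0, 60, 87],
])

```text
time: 17.65
position: [0.5513, 0.3592, 0.1374]
tool_rot: [1.919, 2.487, 0.002]
ft_force: [0.4, 0.7, -0.2]
grip_width: 0.993
```

```bash
python3 -c "
from h import *
go(fr(RT,RY,0,60),.063,14.7)"
```

```text
t 17.65 pos [551.3 359.2 137.4] yaw 14.7 grip 86.4 F [ 0.4  0.7 -0.2]
turn [ 0.1 -0.   0. ] shift [-0.   0.5 74.4]
```

>>> step_arm([
  [0, 0, 0, 0, 0.5, 20, 87],
  [0, 0, 0, 0, 0.5, 45, 87],
  [0, 0, 0, 0, 0.5, 65, 87],
  [0, 0, 0, 0, 0.5, 74, 70],
  [0, 0, 0, 0, 0.5, 74, 44],
  [0, 0, 0, 0, 0.5, 74, 44],
  [0, 0, 0, 0, 0.5, 74, 44],
  [0, 0, 0, 0, 0.5, 74, 44],
])

```text
time: 18.65
position: [0.5519, 0.3592, 0.0636]
tool_rot: [1.919, 2.487, 0.002]
ft_force: [0.4, -0.9, 1.3]
grip_width: 0.574
```

>>> step_arm([
  [0, 0, 0, 0, 0, 0, 44],
  [0, 0, 0, 0, 0, -5, 44],
  [0, 0, 0, 0, 0, -20, 44],
  [0, 0, 0, 0, 0, -50, 44],
  [0, 0, 0, 0, 0, -85, 44],
  [0, 0, 0, 0, 0, -120, 44],
  [0, 0, 0, 0, 0, -145, 44],
  [0, 0, 0, 0, 0, -150, 44],
])

```text
time: 19.65
position: [0.552, 0.3599, 0.2154]
tool_rot: [1.918, 2.486, 0.006]
ft_force: [0.8, 0.0, -2.4]
grip_width: 0.571
```

```bash
python3 -c "
from h import *
go(fr(JT,JY,0.5,15),.21,10.9)
snap('side','s8.png')
a=cv2.imread('pics/s8.png')[60:310,110:310]
cv2.imwrite('pics/s8d.png',np.clip(cv2.resize(a,None,fx=2.4,fy=2.4,interpolation=2)*1.4,0,255).astype('uint8'))"
```

```text
t 19.65 pos [552.  359.9 215.4] yaw 14.71 grip 49.6 F [ 0.8  0.  -2.4]
turn [ 0.2 -0.1  3.8] shift [-384.9   12.1    5.1]
```

View pics/s8d.png

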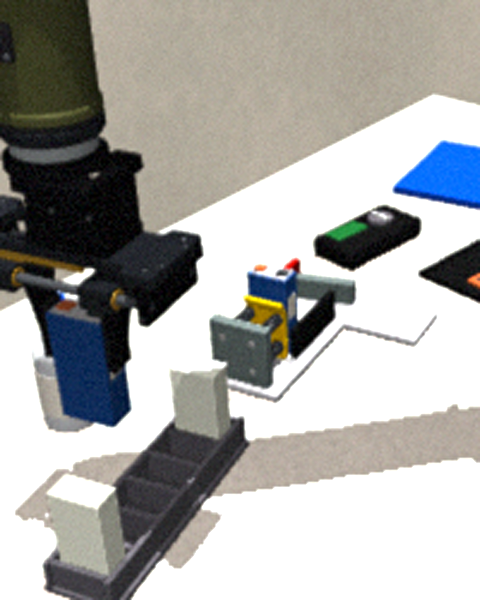

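>>> step_arm([
  [0, 0, 0.4, -25, 1, 0, 44],
  [0, 0, 1, -75, 2.5, 0, 44],
  [0, 0, 1.6, -130, 4, 0, 44],
  [0, 0, 2.2, -190, 6, 0, 44],
  [0, 0, 2.8, -250, 8, 0, 44],
  [0, 0, 3.4, -310, 10, 0, 44],
  [0, 0, 3.8, -360, 11.5, 0, 44],
  [0, 0, 3.8, -388, 12.1, 0, 44],
])

```text
time: 20.7
position: [0.6613, -0.0182, 0.2106]
tool_rot: [-2.005, -2.417, 0.005]
ft_force: [-0.7, 0.3, -2.1]
grip_width: 0.573
```

>>> step_arm([
  [0, 0, 0, 0, 0, 0, 44],
  [0, 0, 0, 0, 0, 0, 44],
  [0, 0, 0, 0, 0, 10, 44],
  [0, 0, 0, 0, 0, 25, 44],
  [0, 0, 0, 0, 0, 40, 44],
  [0, 0, 0, 0, 0, 45, 44],
  [0, 0, 0, 0, 0, 45, 44],
  [0, 0, 0, 0, 0, 45, 44],
])

```text
time: 21.7
position: [0.662, -0.0132, 0.1684]
tool_rot: [2.0, 2.422, 0.001]
ft_force: [0.0, 0.2, -2.3]
grip_width: 0.576
```

```bash
cat >> h.py <<'E'
def look(tag,box=(140,230,180,290),f=6,n='side'):
    snap(n,tag+'.png'); y0,y1,x0,x1=box
    a=cv2.imread('pics/%s.png'%tag)[y0:y1,x0:x1]
    cv2.imwrite('pics/%sd.png'%tag,np.clip(cv2.resize(a,None,fx=f,fy=f,interpolation=2)*1.4,0,255).astype('uint8'))
E
python3 -c "
from h import *
go(fr(JT,JY,0.5,12),.066,10.9)
look('s9',(100,210,170,270))"
```

```text
t 21.7 pos [662.  -13.2 168.4] yaw 10.9 grip 50.1 F [ 0.   0.2 -2.3]
turn [ 0.1  0.  -0. ] shift [9.000e-01 1.000e-01 1.024e+02]
```

View pics/s9d.png

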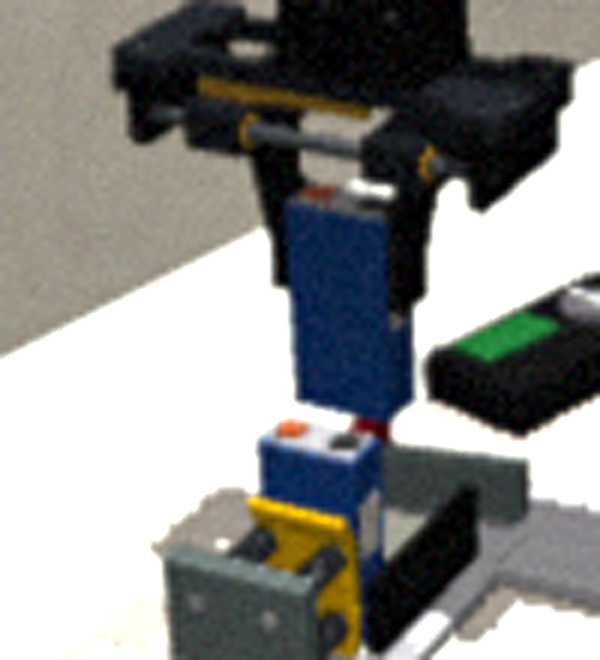

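```bash
cat >> h.py <<'E'
def pred(box,f=6,off=0,h=.055):
    s=ctrl.get_state();p=np.array(s['position']);b=p[2]-h
    for dx,dy in((25,14),(-25,14),(-25,-14)):
        w=fr(p[:2],JY,dx,dy+off); q=proj('side',[*w,b]); print(dx,dy,((q-[box[2],box[0]]+.5)*f).round(0))
E
python3 -c "
from h import *
pred((100,210,170,270))
pred((100,210,170,270),off=3)
print(proj('side',[*fr(JT,JY,25,60),.11])-[170,100])
"
```

```text
25 14 [293. 404.]
-25 14 [389. 427.]
-25 -14 [418. 401.]
25 14 [290. 407.]
-25 14 [385. 430.]
-25 -14 [414. 403.]
[42.06519411 73.49955685]
```

>>> step_arm([
  [0, 0, 0, 0.5, 0, 10, 44],
  [0, 0, 0, 0.5, 0, 25, 44],
  [0, 0, 0, 0.5, 0, 40, 44],
  [0, 0, 0, 0.5, 0, 55, 44],
  [0, 0, 0, 0.5, 0, 70, 44],
  [0, 0, 0, 0.5, 0, 85, 44],
  [0, 0, 0, 0.5, 0, 96, 44],
  [0, 0, 0, 0.5, 0, 98, 44],
])

```text
time: 22.75
position: [0.661, -0.0129, 0.0687]
tool_rot: [-2.0, -2.421, 0.002]
ft_force: [-0.2, -0.1, -3.3]
grip_width: 0.571
```

>>> step_arm([
  [0, 0, 0, 0, 0, 1, 44],
  [0, 0, 0, 0, 0, 2, 44],
  [0, 0, 0, 0, 0, 3, 44],
  [0, 0, 0, 0, 0, 4, 44],
  [0, 0, 0, 0, 0, 4.5, 44],
  [0, 0, 0, 0, 0, 4.5, 44],
  [0, 0, 0, 0, 0, 4.5, 44],
  [0, 0, 0, 0, 0, 4.5, 44],
])

```text
time: 23.75
position: [0.6618, -0.0128, 0.066]
tool_rot: [2.0, 2.422, 0.0]
ft_force: [-1.6, -0.5, 5.0]
grip_width: 0.571
```

```bash
python3 -c "
from h import *
go(fr(JT,JY,0.5,18),.066,10.9)
look('s10',(130,210,170,290))"
```

```text
t 23.75 pos [661.8 -12.8  66. ] yaw 10.9 grip 49.6 F [-1.6 -0.5  5. ]
turn [ 0.  0. -0.] shift [6.5 0.3 0. ]
```

View pics/s10d.png

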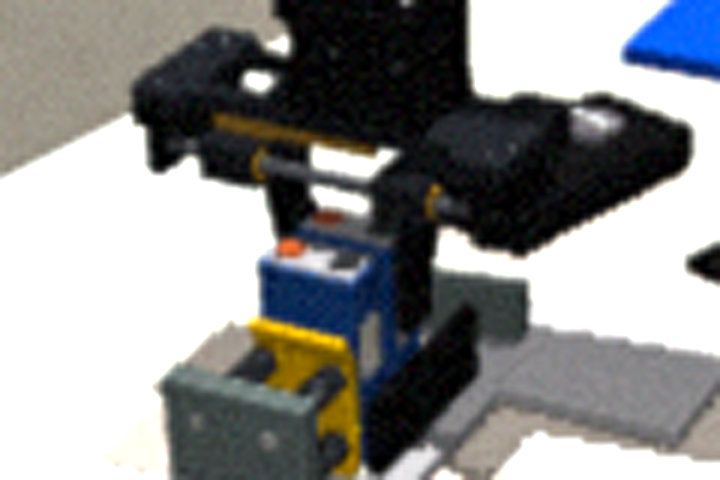

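>>> step_arm([
  [0, 0, 0, 0, 0, -0.6, 44],
  [0, 0, 0, 1, 0, -0.9, 44],
  [0, 0, 0, 3, 0, -0.9, 44],
  [0, 0, 0, 5, 0, -0.9, 44],
  [0, 0, 0, 6, 0, -0.9, 44],
  [0, 0, 0, 7, 0, -0.9, 44],
  [0, 0, 0, 7.5, 0, -0.9, 44],
  [0, 0, 0, 7.5, 0, -0.9, 44],
])

```text
time: 24.8
position: [0.6601, -0.0059, 0.0661]
tool_rot: [2.001, 2.422, -0.001]
ft_force: [0.7, -1.2, -0.4]
grip_width: 0.575
```

```bash
python3 -c "
from h import *
go(fr(JT,JY,0.5,18),.066,10.9)
"
```

```text
t 24.8 pos [660.1  -5.9  66.1] yaw 10.88 grip 50.1 F [ 0.7 -1.2 -0.4]
turn [-0.  0. -0.] shift [-0.7  0.6  0.1]
```

>>> step_arm([
  [0, 0, 0, 1, 0, 0, 44],
  [0, 0, 0, 2, 0, 0, 44],
  [0, 0, 0, 2.5, 0, 0, 44],
  [0, 0, 0, 2.5, 0, 0, 44],
  [0, 0, 0, 2.5, 0, 0, 44],
  [0, 0, 0, 2.5, 0, 0, 44],
  [0, 0, 0, 2.5, 0, 0, 44],
  [0, 0, 0, 2.5, 0, 0, 44],
])

```text
time: 25.8
position: [0.6596, -0.0031, 0.0661]
tool_rot: [2.001, 2.422, -0.0]
ft_force: [1.7, -2.5, -3.1]
grip_width: 0.571
```

```bash
python3 -c "
from h import *
go(fr(JT,JY,0.5,18),.066,10.9)
"
```

```text
t 25.8 pos [659.6  -3.1  66.1] yaw 10.9 grip 49.7 F [ 1.7 -2.5 -3.1]
turn [-0.  0. -0.] shift [-3.5  0.6  0.1]
```

>>> step_arm([
  [0, 0, 0, -1, 0, 0, 44],
  [0, 0, 0, -2.5, 0, 0, 44],
  [0, 0, 0, -2.5, 0, 0.3, 44],
  [0, 0, 0, -2.5, 0, 0.3, 44],
  [0, 0, 0, -2.5, 0, 0.3, 55],
  [0, 0, 0, -2.5, 0, 0.3, 70],
  [0, 0, 0, -2.5, 0, 0.3, 87],
  [0, 0, 0, -2.5, 0, 0.3, 87],
])

```text
time: 26.8
position: [0.6602, -0.0055, 0.066]
tool_rot: [2.0, 2.422, 0.0]
ft_force: [0.3, -0.0, 0.0]
grip_width: 0.888
```

>>> step_arm([
  [0, 0, 0, 0, 0, 0, 87],
  [0, 0, 0, 0, 0, 0, 87],
  [0, 0, 0, 0, 0, -10, 87],
  [0, 0, 0, 0, 0, -25, 87],
  [0, 0, 0, 0, 0, -45, 87],
  [0, 0, 0, 0, 0, -70, 87],
  [0, 0, 0, 0, 0, -100, 87],
  [0, 0, 0, 0, 0, -120, 87],
])

```text
time: 27.8
position: [0.6609, -0.0052, 0.1891]
tool_rot: [1.999, 2.42, 0.003]
ft_force: [0.8, 0.3, -0.1]
grip_width: 0.999
```

```bash
python3 -c "
from h import *
go(fr(RT,RY,0,-100),.19,14.7)
look('s11',(130,240,170,290))"
```

```text
t 27.8 pos [660.9  -5.2 189.1] yaw 10.9 grip 86.9 F [ 0.8  0.3 -0.1]
turn [ 0.2  0.1 -3.8] shift [218.9 -27.7  -1.2]
```

View pics/s11d.png

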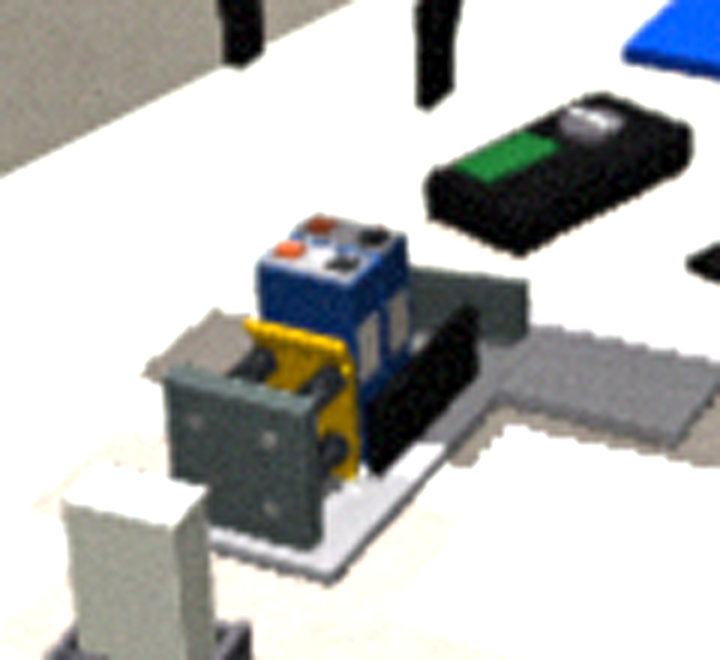

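Both cells are packed together against the plate. Next is the filler in slot 6, measured at (0.5915, 0.205).

>>> step_arm([
  [0, 0, -0.5, 20, -3, -1, 87],
  [0, 0, -1.2, 60, -8, -1, 87],
  [0, 0, -2, 110, -14, -1, 87],
  [0, 0, -3, 160, -20, -1, 87],
  [0, 0, -3.8, 200, -25, -1, 87],
  [0, 0, -3.8, 219, -27.7, -1, 87],
  [0, 0, -3.8, 219, -27.7, -1, 87],
  [0, 0, -3.8, 219, -27.7, 20, 87],
])

```text
time: 28.85
position: [0.5935, 0.2026, 0.1662]
tool_rot: [1.921, 2.482, 0.002]
ft_force: [1.0, 0.2, -0.3]
grip_width: 0.998
```

```bash
python3 -c "
from h import *
go(fr(RT,RY,0,-100),.063,14.7)"
```

```text
t 28.85 pos [593.5 202.6 166.2] yaw 14.53 grip 86.9 F [ 1.   0.2 -0.3]
turn [ 0.2  0.1 -0.2] shift [  2.3  -0.9 103.2]
```

>>> step_arm([
  [0, 0, 0, 1.5, -0.7, 20, 87],
  [0, 0, 0, 1.5, -0.7, 45, 87],
  [0, 0, 0, 1.5, -0.7, 70, 87],
  [0, 0, 0, 1.5, -0.7, 90, 87],
  [0, 0, 0, 1.5, -0.7, 104, 87],
  [0, 0, 0, 1.5, -0.7, 104, 87],
  [0, 0, 0, 1.5, -0.7, 104, 87],
  [0, 0, 0, 1.5, -0.7, 104, 87],
])

```text
time: 29.85
position: [0.5912, 0.206, 0.063]
tool_rot: [1.918, 2.486, 0.002]
ft_force: [-0.5, 0.3, 0.3]
grip_width: 0.999
```

```bash
python3 -c "
from h import *
go(fr(RT,RY,0,-100),.063,14.7)"
```

```text
t 29.85 pos [591.2 206.   63. ] yaw 14.7 grip 86.9 F [-0.5  0.3  0.3]
turn [ 0.1  0.  -0. ] shift [-1.7  0.8 -0. ]
```

>>> step_arm([
  [0, 0, 0, -1.3, 0.6, 0, 70],
  [0, 0, 0, -1.3, 0.6, 0, 44],
  [0, 0, 0, -1.3, 0.6, 0, 44],
  [0, 0, 0, -1.3, 0.6, 0, 44],
  [0, 0, 0, -1.3, 0.6, 0, 44],
  [0, 0, 0, -1.3, 0.6, 0, 44],
  [0, 0, 0, -1.3, 0.6, 0, 44],
  [0, 0, 0, -1.3, 0.6, 0, 44],
])

```text
time: 30.85
position: [0.5916, 0.2046, 0.062]
tool_rot: [1.919, 2.487, 0.0]
ft_force: [0.8, 1.2, 0.2]
grip_width: 0.573
```

>>> step_arm([
  [0, 0, 0, 0, 0, 0, 44],
  [0, 0, 0, 0, 0, -5, 44],
  [0, 0, 0, 0, 0, -20, 44],
  [0, 0, 0, 0, 0, -50, 44],
  [0, 0, 0, 0, 0, -85, 44],
  [0, 0, 0, 0, 0, -120, 44],
  [0, 0, 0, 0, 0, -145, 44],
  [0, 0, 0, 0, 0, -150, 44],
])

```text
time: 31.85
position: [0.592, 0.2053, 0.2146]
tool_rot: [1.917, 2.486, 0.004]
ft_force: [-0.1, 0.9, -2.3]
grip_width: 0.571
```

```bash
python3 -c "
from h import *
go(fr(JT,JY,0.5,-16),.17,10.9)"
```

```text
t 31.85 pos [592.  205.3 214.6] yaw 14.71 grip 49.7 F [-0.1  0.9 -2.3]
turn [ 0.2 -0.   3.8] shift [-256.2   10.4   44.7]
```

>>> step_arm([
  [0, 0, 0.5, -20, 1, 0, 44],
  [0, 0, 1.2, -65, 3, 0, 44],
  [0, 0, 2, -115, 5, 0, 44],
  [0, 0, 3, -165, 7, 0, 44],
  [0, 0, 3.8, -210, 9, 0, 44],
  [0, 0, 3.8, -245, 10.4, 0, 44],
  [0, 0, 3.8, -256, 10.4, 20, 44],
  [0, 0, 3.8, -256, 10.4, 45, 44],
])

```text
time: 32.85
position: [0.6656, -0.0422, 0.1642]
tool_rot: [-2.002, -2.418, 0.002]
ft_force: [0.4, 0.7, -2.9]
grip_width: 0.571
```

>>> step_arm([
  [0, 0, 0, 0, 0, 0, 44],
  [0, 0, 0, 0, 0, 0, 44],
  [0, 0, 0, 0, 0, 0, 44],
  [0, 0, 0, 0, 0, 0, 44],
  [0, 0, 0, 0, 0, 0, 44],
  [0, 0, 0, 0, 0, 0, 44],
  [0, 0, 0, 0, 0, 0, 44],
  [0, 0, 0, 0, 0, 0, 44],
])

```text
time: 33.85
position: [0.6664, -0.0405, 0.1669]
tool_rot: [2.001, 2.422, -0.0]
ft_force: [-0.5, 0.6, -1.3]
grip_width: 0.571
```

```bash
python3 -c "
from h import *
go(fr(JT,JY,0.5,-16),.066,10.9)
look('s12',(100,220,170,290))
pred((100,220,170,290))"
```

```text
t 33.85 pos [666.4 -40.5 166.9] yaw 10.89 grip 49.6 F [-0.5  0.6 -1.3]
turn [-0.  0. -0.] shift [  0.5   1.1 100.9]
25 14 [325. 383.]
-25 14 [419. 404.]
-25 -14 [447. 379.]
```

View pics/s12d.png

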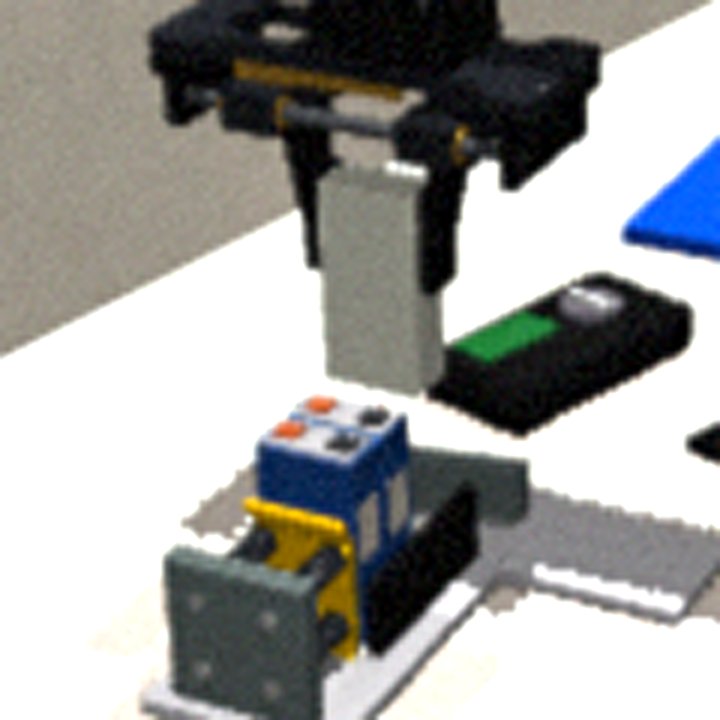

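>>> step_arm([
  [0, 0, 0, 0, 0.7, 10, 44],
  [0, 0, 0, 0, 0.7, 25, 44],
  [0, 0, 0, 0, 0.7, 40, 44],
  [0, 0, 0, 0, 0.7, 55, 44],
  [0, 0, 0, 0, 0.7, 70, 44],
  [0, 0, 0, 0, 0.7, 85, 44],
  [0, 0, 0, 0, 0.7, 95, 44],
  [0, 0, 0, 0, 0.7, 97, 44],
])

```text
time: 34.9
position: [0.6666, -0.0404, 0.069]
tool_rot: [-2.0, -2.422, 0.001]
ft_force: [-0.0, -0.2, -2.2]
grip_width: 0.573
```

>>> step_arm([
  [0, 0, 0, 0, 0, 1, 44],
  [0, 0, 0, 0, 0, 2, 44],
  [0, 0, 0, 0, 0, 3, 44],
  [0, 0, 0, 0, 0, 3.7, 44],
  [0, 0, 0, 0, 0, 3.7, 44],
  [0, 0, 0, 0, 0, 3.7, 44],
  [0, 0, 0, 0, 0, 3.7, 44],
  [0, 0, 0, 0, 0, 3.7, 44],
])

```text
time: 35.9
position: [0.6671, -0.0403, 0.0662]
tool_rot: [2.0, 2.422, -0.0]
ft_force: [0.1, 0.3, -1.8]
grip_width: 0.571
```

```bash
python3 -c "
from h import *
go(fr(JT,JY,0.5,-10),.066,10.9)"
```

```text
t 35.9 pos [667.1 -40.3  66.2] yaw 10.9 grip 49.7 F [ 0.1  0.3 -1.8]
turn [ 0.  0. -0.] shift [6.5 0.3 0.2]
```

>>> step_arm([
  [0, 0, 0, 0, 0, 0.4, 44],
  [0, 0, 0, 2, 0, 0.4, 44],
  [0, 0, 0, 4, 0, 0.4, 44],
  [0, 0, 0, 6, 0, 0.4, 44],
  [0, 0, 0, 7.5, 0, 0.4, 44],
  [0, 0, 0, 9, 0, 0.4, 44],
  [0, 0, 0, 9.5, 0, 0.4, 44],
  [0, 0, 0, 9.5, 0, 0.4, 44],
])

```text
time: 36.9
position: [0.6653, -0.0323, 0.0659]
tool_rot: [2.001, 2.421, -0.002]
ft_force: [-0.5, -3.5, -1.7]
grip_width: 0.576
```

```bash
python3 -c "
from h import *
go(fr(JT,JY,0.5,-10),.066,10.9)"
```

```text
t 36.9 pos [665.3 -32.3  65.9] yaw 10.85 grip 50.1 F [-0.5 -3.5 -1.7]
turn [-0.   0.1 -0. ] shift [-1.7  0.5 -0.1]
```

Contact is clear at 3.5 N. I'll ease back, release and retreat.

>>> step_arm([
  [0, 0, 0, -1, 0, 0.2, 44],
  [0, 0, 0, -2, 0, 0.2, 44],
  [0, 0, 0, -2, 0, 0.2, 44],
  [0, 0, 0, -2, 0, 0.2, 55],
  [0, 0, 0, -2, 0, 0.2, 70],
  [0, 0, 0, -2, 0, 0.2, 87],
  [0, 0, 0, -2, 0, 0.2, 87],
  [0, 0, 0, -2, 0, 0.2, 87],
])

```text
time: 37.9
position: [0.6657, -0.0329, 0.0657]
tool_rot: [2.0, 2.422, 0.0]
ft_force: [0.0, 0.7, -0.8]
grip_width: 0.97
```

>>> step_arm([
  [0, 0, 0, 0, 0, 0, 87],
  [0, 0, 0, 0, 0, -10, 87],
  [0, 0, 0, 0, 0, -25, 87],
  [0, 0, 0, 0, 0, -45, 87],
  [0, 0, 0, 0, 0, -70, 87],
  [0, 0, 0, 0, 0, -100, 87],
  [0, 0, 0, 0, 0, -120, 87],
  [0, 0, 0, 0, 0, -120, 87],
])

```text
time: 38.9
position: [0.6669, -0.0327, 0.1882]
tool_rot: [1.998, 2.42, 0.004]
ft_force: [-0.9, 1.0, 0.4]
grip_width: 0.998
```

```bash
python3 -c "
from h import *
go(fr(RT,RY,0,100),.19,14.7)
look('s13',(130,310,120,300),f=4)
# filler1 top from side
for dx,dy in((25,14),(-25,14),(-25,-14),(25,-14)):
  w=fr(RT,RY,dx,100+dy); print(((proj('side',[*w,.108])-[120,130]+.5)*4).round())
"
```

```text
t 38.9 pos [666.9 -32.7 188.2] yaw 10.9 grip 86.8 F [-0.9  1.   0.4]
turn [ 0.2  0.1 -3.8] shift [446.7 -41.6  -2.5]
[ 34. 543.]
[119. 568.]
[151. 533.]
[ 67. 509.]
```

View pics/s13d.png

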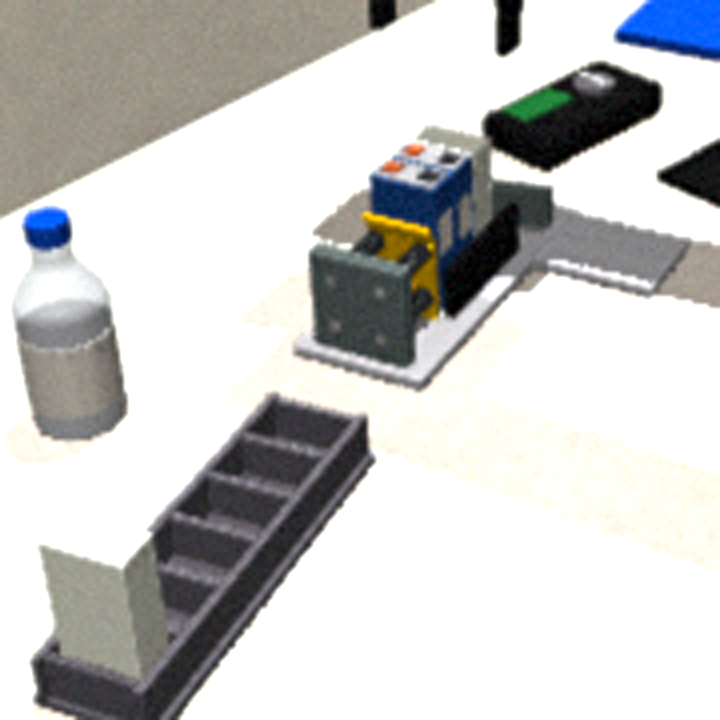

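>>> step_arm([
  [0, 0, -0.5, 25, -3, -2, 87],
  [0, 0, -1, 80, -8, -2, 87],
  [0, 0, -1.7, 140, -14, -2, 87],
  [0, 0, -2.2, 200, -20, -2, 87],
  [0, 0, -2.8, 260, -25, -2, 87],
  [0, 0, -3.3, 320, -30, -2, 87],
  [0, 0, -3.8, 380, -36, -2, 87],
  [0, 0, -3.8, 430, -40, -2, 87],
])

```text
time: 39.95
position: [0.5412, 0.3856, 0.1866]
tool_rot: [-1.912, -2.49, 0.002]
ft_force: [0.4, -0.9, 0.1]
grip_width: 1.003
```

>>> step_arm([
  [0, 0, 0, 10, -1, 0, 87],
  [0, 0, 0, 17, -1.5, 10, 87],
  [0, 0, 0, 17, -1.5, 30, 87],
  [0, 0, 0, 17, -1.5, 50, 87],
  [0, 0, 0, 17, -1.5, 60, 87],
  [0, 0, 0, 17, -1.5, 60, 87],
  [0, 0, 0, 17, -1.5, 60, 87],
  [0, 0, 0, 17, -1.5, 60, 87],
])

```text
time: 40.95
position: [0.5397, 0.3982, 0.1285]
tool_rot: [1.919, 2.487, 0.002]
ft_force: [-0.7, 0.5, 0.6]
grip_width: 1.005
```

```bash
python3 -c "
from h import *
go(fr(RT,RY,-1,99),.063,14.7)
look('s14',(130,310,80,260),f=4)
"
```

```text
t 40.95 pos [539.7 398.2 128.5] yaw 14.69 grip 87.4 F [-0.7  0.5  0.6]
turn [ 0.1 -0.  -0. ] shift [-1.7  0.7 65.5]
```

View pics/s14d.png

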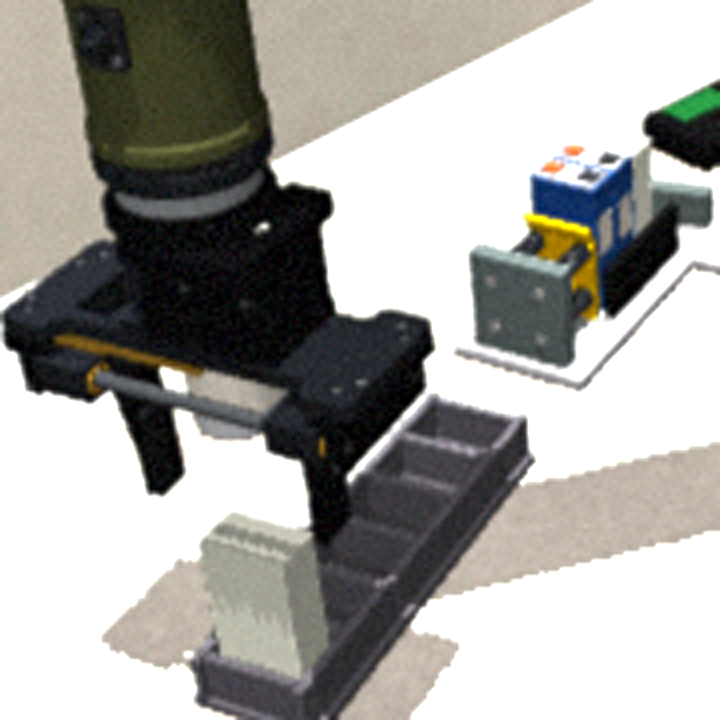

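>>> step_arm([
  [0, 0, 0, -1.2, 0.5, 15, 87],
  [0, 0, 0, -1.2, 0.5, 40, 87],
  [0, 0, 0, -1.2, 0.5, 60, 87],
  [0, 0, 0, -1.2, 0.5, 65, 70],
  [0, 0, 0, -1.2, 0.5, 65, 44],
  [0, 0, 0, -1.2, 0.5, 65, 44],
  [0, 0, 0, -1.2, 0.5, 65, 44],
  [0, 0, 0, -1.2, 0.5, 65, 44],
])

```text
time: 42.0
position: [0.5405, 0.397, 0.0633]
tool_rot: [1.919, 2.487, 0.002]
ft_force: [0.1, -0.8, 0.7]
grip_width: 0.572
```

>>> step_arm([
  [0, 0, 0, 0, 0, 0, 44],
  [0, 0, 0, 0, 0, 0, 44],
  [0, 0, 0, 0, 0, -20, 44],
  [0, 0, 0, 0, 0, -50, 44],
  [0, 0, 0, 0, 0, -85, 44],
  [0, 0, 0, 0, 0, -120, 44],
  [0, 0, 0, 0, 0, -145, 44],
  [0, 0, 0, 0, 0, -150, 44],
])

```text
time: 43.0
position: [0.5405, 0.3976, 0.2151]
tool_rot: [1.918, 2.487, 0.005]
ft_force: [0.4, 0.1, -2.2]
grip_width: 0.571
```

```bash
python3 -c "
from h import *
go(fr(JT,JY,0.5,-45),.17,10.9)
look('s15',(60,240,80,260),f=4)
"
```

```text
t 43.0 pos [540.5 397.6 215.1] yaw 14.71 grip 49.7 F [ 0.4  0.1 -2.2]
turn [ 0.2 -0.1  3.8] shift [-484.3    9.6   44.6]
```

View pics/s15d.png

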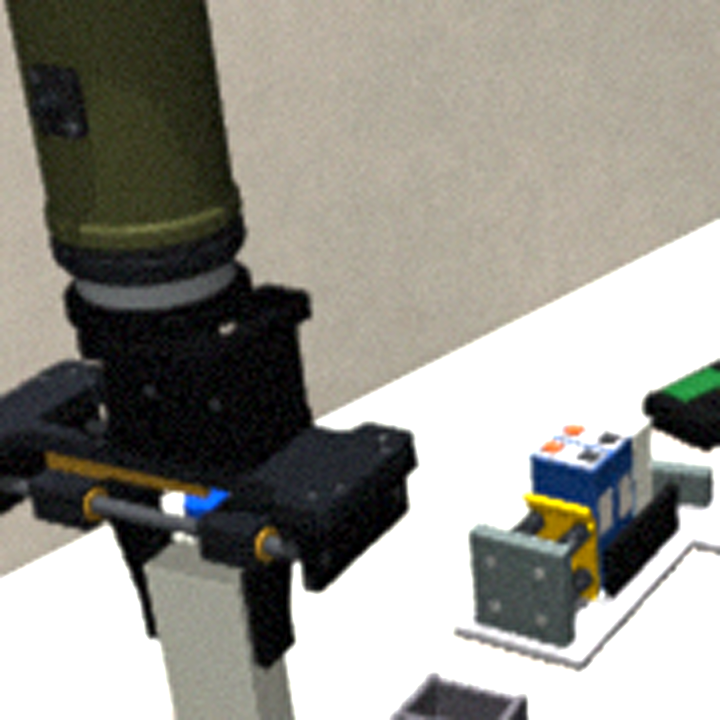

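>>> step_arm([
  [0, 0, 0.4, -25, 0, 0, 44],
  [0, 0, 0.8, -80, 1, 0, 44],
  [0, 0, 1.4, -140, 2, 0, 44],
  [0, 0, 2, -200, 4, 0, 44],
  [0, 0, 2.6, -260, 5, 0, 44],
  [0, 0, 3.2, -320, 6, 0, 44],
  [0, 0, 3.8, -380, 7, 0, 44],
  [0, 0, 3.8, -430, 8, 0, 44],
])

```text
time: 44.05
position: [0.6564, -0.0206, 0.2108]
tool_rot: [-2.002, -2.419, 0.004]
ft_force: [-0.1, 0.0, -2.0]
grip_width: 0.572
```

>>> step_arm([
  [0, 0, 0, -25, 0.8, 0, 44],
  [0, 0, 0, -45, 1.4, 0, 44],
  [0, 0, 0, -52.5, 1.6, 10, 44],
  [0, 0, 0, -52.5, 1.6, 30, 44],
  [0, 0, 0, -52.5, 1.6, 45, 44],
  [0, 0, 0, -52.5, 1.6, 45, 44],
  [0, 0, 0, -52.5, 1.6, 45, 44],
  [0, 0, 0, -52.5, 1.6, 45, 44],
])

```text
time: 45.05
position: [0.669, -0.0681, 0.1685]
tool_rot: [1.999, 2.422, 0.001]
ft_force: [-0.2, -0.2, -1.6]
grip_width: 0.571
```

```bash
python3 -c "
from h import *
go(fr(JT,JY,0.5,-43.5),.066,10.9)
look('s16',(100,220,170,290))
pred((100,220,170,290))"
```

```text
t 45.05 pos [669.  -68.1 168.5] yaw 10.92 grip 49.7 F [-0.2 -0.2 -1.6]
turn [0.1 0.  0. ] shift [  0.6   3.6 102.5]
25 14 [358. 356.]
-25 14 [452. 378.]
-25 -14 [478. 353.]
```

View pics/s16d.png

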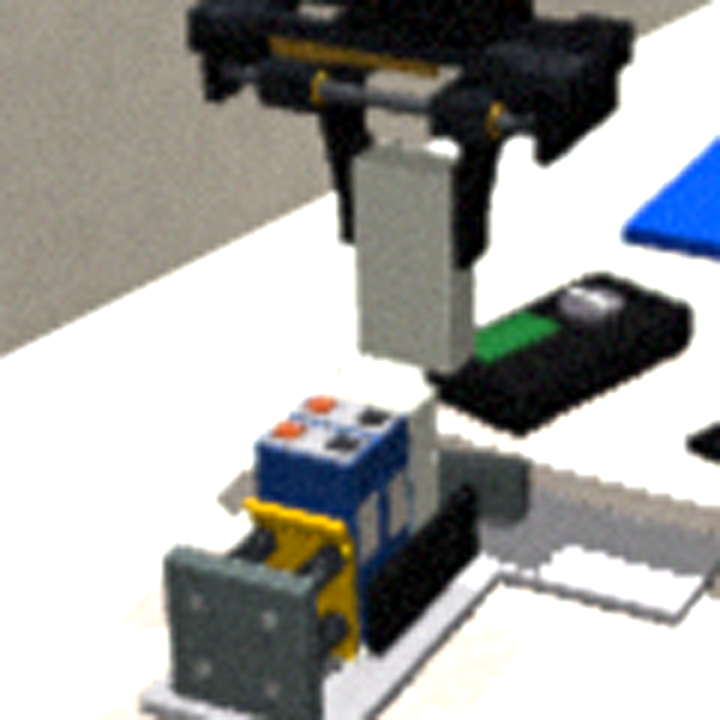

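>>> step_arm([
  [0, 0, 0, 0.5, 2, 10, 44],
  [0, 0, 0, 0.5, 3.5, 25, 44],
  [0, 0, 0, 0.5, 3.5, 40, 44],
  [0, 0, 0, 0.5, 3.5, 55, 44],
  [0, 0, 0, 0.5, 3.5, 70, 44],
  [0, 0, 0, 0.5, 3.5, 85, 44],
  [0, 0, 0, 0.5, 3.5, 97, 44],
  [0, 0, 0, 0.5, 3.5, 99, 44],
])

```text
time: 46.1
position: [0.6711, -0.0673, 0.0674]
tool_rot: [-1.999, -2.421, 0.002]
ft_force: [-1.1, -0.1, -1.5]
grip_width: 0.576
```

```bash
python3 -c "
from h import *
go(fr(JT,JY,0.5,-38),.066,10.9)"
```

```text
t 46.1 pos [671.1 -67.3  67.4] yaw 10.9 grip 50.1 F [-1.1 -0.1 -1.5]
turn [-0.1 -0.  -0. ] shift [5.7 1.5 1.4]
```

>>> step_arm([
  [0, 0, 0, 0, 0.5, 1, 44],
  [0, 0, 0, 0, 1, 1.8, 44],
  [0, 0, 0, 2, 1, 1.8, 44],
  [0, 0, 0, 4, 1, 1.8, 44],
  [0, 0, 0, 6, 1, 1.8, 44],
  [0, 0, 0, 8, 1, 1.8, 44],
  [0, 0, 0, 8.5, 1, 1.8, 44],
  [0, 0, 0, 8.5, 1, 1.8, 44],
])

```text
time: 47.1
position: [0.6714, -0.0601, 0.067]
tool_rot: [2.001, 2.42, -0.001]
ft_force: [0.2, -3.8, -0.3]
grip_width: 0.572
```

```bash
python3 -c "
from h import *
go(fr(JT,JY,0.5,-38),.066,10.9)"
```

```text
t 47.1 pos [671.4 -60.1  67. ] yaw 10.85 grip 49.7 F [ 0.2 -3.8 -0.3]
turn [ 0.   0.1 -0.1] shift [-1.3 -0.2  1. ]
```

>>> step_arm([
  [0, 0, 0, -1, 0, 0.3, 44],
  [0, 0, 0, -2, 0, 0.5, 44],
  [0, 0, 0, -2, 0, 0.5, 44],
  [0, 0, 0, -2, 0, 0.5, 55],
  [0, 0, 0, -2, 0, 0.5, 70],
  [0, 0, 0, -2, 0, 0.5, 87],
  [0, 0, 0, -2, 0, 0.5, 87],
  [0, 0, 0, -2, 0, 0.5, 87],
])

```text
time: 48.1
position: [0.6715, -0.0606, 0.0663]
tool_rot: [-2.0, -2.422, 0.0]
ft_force: [0.1, -0.2, 0.6]
grip_width: 0.964
```

>>> step_arm([
  [0, 0, 0, 0, 0, 0, 87],
  [0, 0, 0, 0, 0, -10, 87],
  [0, 0, 0, 0, 0, -25, 87],
  [0, 0, 0, 0, 0, -45, 87],
  [0, 0, 0, 0, 0, -70, 87],
  [0, 0, 0, 0, 0, -110, 87],
  [0, 0, 0, -20, -20, -160, 87],
  [0, 0, 0, -40, -40, -190, 87],
])

```text
time: 49.1
position: [0.6406, -0.1072, 0.2611]
tool_rot: [1.996, 2.42, 0.004]
ft_force: [0.9, -0.5, -0.2]
grip_width: 1.001
```

```bash
python3 -c "
from h import *
look('s17',(110,220,170,290))
snap('top','t17.png')
go([.48,-.30],.30,0)"
```

```text
t 49.2 pos [ 640.9 -111.4  262.7] yaw 10.6 grip 87.1 F [ 0.3 -0.2  0.4]
turn [ 0.4  0.3 10.6] shift [-156.  -192.6  -37.7]
```

View pics/s17d.png

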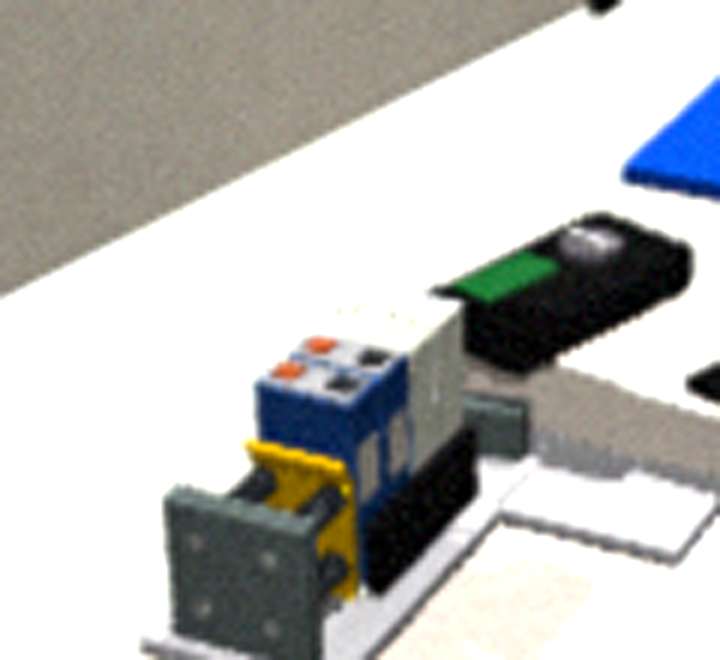

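View pics/t17.png

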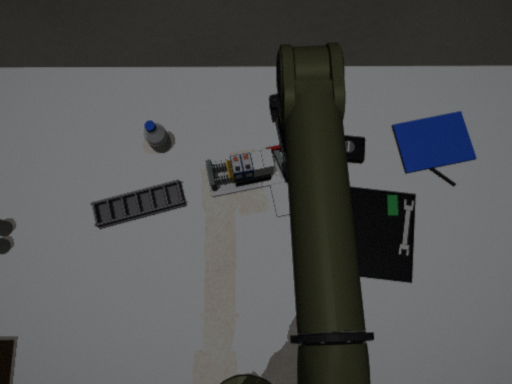

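The row is packed (side view: four units in line, top edges continuous). Now I'll check the wedge in the side view.

```bash
python3 -c "
import cv2,numpy as np
a=cv2.imread('pics/side0.png')[135:205,280:400];b=cv2.imread('pics/s17.png')[135:205,280:400]
cv2.imwrite('pics/w.png',np.vstack([cv2.resize(x,None,fx=4,fy=4,interpolation=2) for x in(a,b)]))"
```

```text
(no output)
```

View pics/w.png

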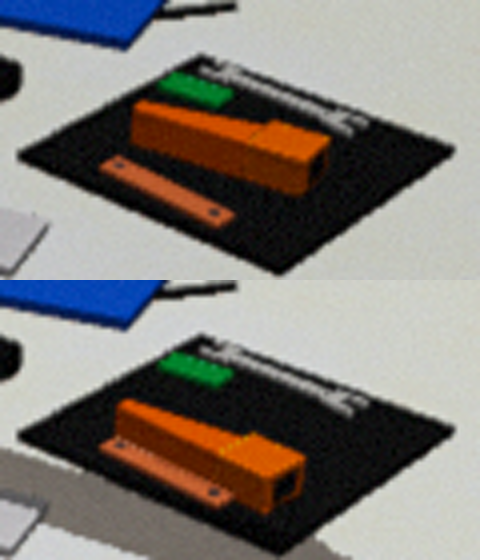

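The wedge has been knocked towards the busbar. I'll clear the arm away so the top camera can see it.

```bash
python3 -c "
from h import *
go([.52,.14],.30,0)"
```

```text
t 49.2 pos [ 640.9 -111.4  262.7] yaw 10.6 grip 87.1 F [ 0.3 -0.2  0.4]
turn [ 0.4  0.3 10.6] shift [269.1 -72.3 -39.5]
```

>>> step_arm([
  [0, 0, 1, 20, -5, -35, 87],
  [0, 0, 3, 60, -15, -39, 87],
  [0, 0, 5, 110, -30, -39, 87],
  [0, 0, 7, 160, -45, -39, 87],
  [0, 0, 9, 210, -57, -39, 87],
  [0, 0, 10.6, 250, -68, -39, 87],
  [0, 0, 10.6, 269, -72, -39, 87],
  [0, 0, 10.6, 269, -72, -39, 87],
])

```text
time: 50.2
position: [0.518, 0.1441, 0.2956]
tool_rot: [2.212, 2.23, 0.0]
ft_force: [1.2, -0.5, -0.4]
grip_width: 0.999
```

```bash
python3 -c "
from h import *
look('t18',(175,285,310,425),f=6,n='top')"
```

```text
(no output)
```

View pics/t18d.png

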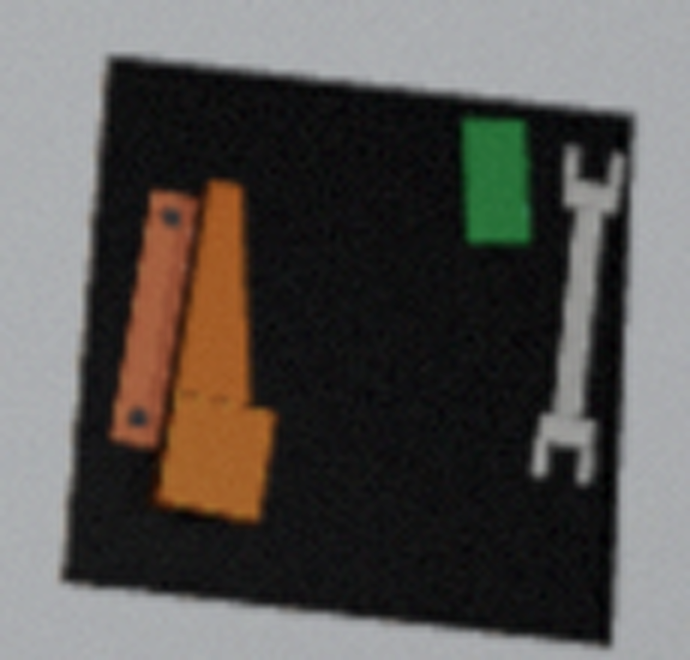

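```bash
python3 -c "
import cv2,numpy as np
a=cv2.imread('pics/t18.png')[200:266,325:360].astype(float)*1.8
cv2.imwrite('pics/w2.png',cv2.resize(np.clip(a,0,255).astype('uint8'),None,fx=9,fy=9,interpolation=1))"
```

```text
(no output)
```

View pics/w2.png

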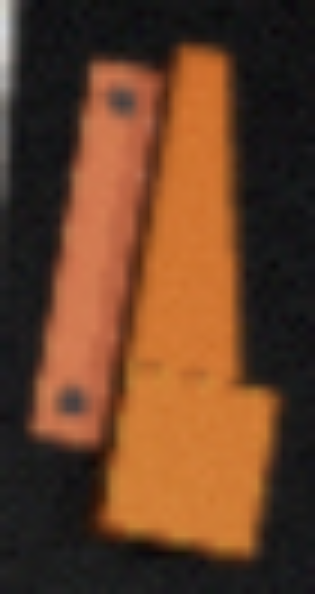

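```bash
cat > wfit.py <<'E'
from h import *
def wfit(pts,o,k,z=.036):
    P=[];W=[]
    for m,c in pts:
        u=((c[0]+.5)/k-.5+o[0],(c[1]+.5)/k-.5+o[1]); P.append(np.array(m)/1000);W.append(onz('top',*u,z)[:2])
    t,th,r=kabsch2(P,W); print('wedge',t.round(4),np.degrees(th).round(2),'res',(r*1000).round(1).tolist()); return t,th
E
python3 - <<'E'
from wfit import *
t,th=wfit([((125,23),(178,47)),((125,9),(231,50)),((25,-11),(240,380)),((25,-23),(282,395)),((-25,-23),(256,557)),((-25,23),(105,530))],(325,200),9)
# busbar corners z=.010
for c in((33,437),(103,447),(160,70),(95,62)):
    w=onz('top',(c[0]+.5)/9-.5+325,(c[1]+.5)/9-.5+200,.010)[:2]; d=w-t; c_,s_=np.cos(th),np.sin(th); print('busbar in wedge frame mm',(np.array([c_*d[0]+s_*d[1],-s_*d[0]+c_*d[1]])*1000).round(1))
g=fr(t,th,-11,0); print(g)
go(g,.20,np.degrees(th)-90)
# side check
for m in((125,23,36),(-25,23,36),(-25,23,4),(-25,-23,36)):
    w=fr(t,th,m[0],m[1]); print(m,proj('side',[*w,m[2]/1000]).round(1))
look('s19',(130,220,270,400))
E
```

```text
wedge [ 0.4299 -0.2712] -11.47 res [[0.7, -1.1], [-1.1, 1.5], [-1.5, -0.5], [0.7, 0.2], [0.1, -0.2], [1.0, 0.1]]
busbar in wedge frame mm [ 0.5 44.8]
busbar in wedge frame mm [ 1.6 23.2]
busbar in wedge frame mm [121.7  24.2]
busbar in wedge frame mm [120.3  44.6]
[ 0.4190719  -0.26896843]
t 50.25 pos [518.8 142.2 295.3] yaw 0.3 grip 86.9 F [ 0.5 -1.4 -0. ]
turn [1.000e-01 0.000e+00 1.018e+02] shift [-410.5 -101.9   95.7]
(125, 23, 36) [308.4 166.4]
(-25, 23, 36) [346.3 184.4]
(-25, 23, 4) [345.1 193.7]
(-25, -23, 36) [356.  179.2]
```

View pics/s19d.png

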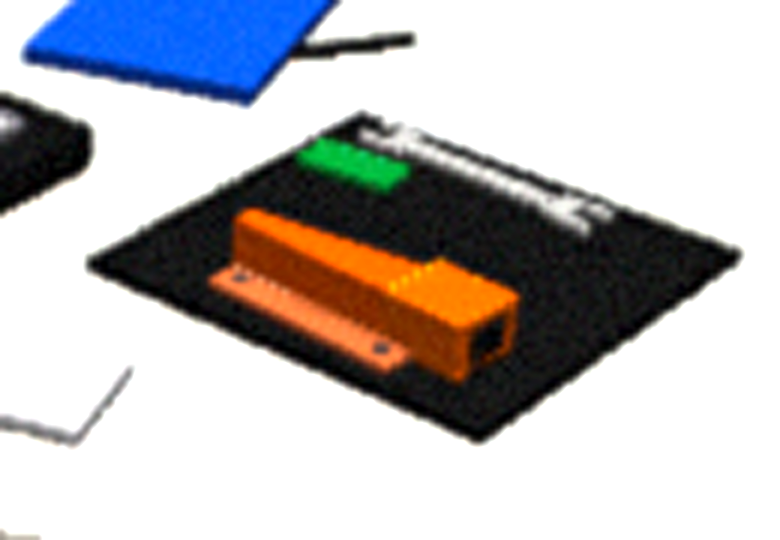

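>>> step_arm([
  [0, 0, 8, -20, -3, 0, 87],
  [0, 0, 18, -65, -10, 0, 87],
  [0, 0, 28, -115, -20, 0, 87],
  [0, 0, 38, -165, -32, 0, 87],
  [0, 0, 48, -215, -45, 0, 87],
  [0, 0, 58, -265, -57, 0, 87],
  [0, 0, 68, -310, -70, 0, 87],
  [0, 0, 78, -350, -82, 0, 87],
])

```text
time: 51.3
position: [0.4366, -0.2117, 0.2951]
tool_rot: [3.125, 0.32, -0.001]
ft_force: [0.5, 0.5, -0.1]
grip_width: 1.002
```

```bash
python3 -c "
from h import *
t=np.array([.4299,-.2712]);th=np.radians(-11.47)
go(fr(t,th,-13,0),.12,-101.5)"
```

```text
t 51.3 pos [ 436.6 -211.7  295.1] yaw -78.31 grip 87.2 F [ 0.5  0.5 -0.1]
turn [ 0.   0.  23.2] shift [-30.5  51.8 175.1]
```

>>> step_arm([
  [0, 0, 8, -10, 15, 20, 87],
  [0, 0, 16, -20, 35, 50, 87],
  [0, 0, 23.5, -30, 52, 90, 87],
  [0, 0, 23.5, -30, 52, 130, 87],
  [0, 0, 23.5, -30, 52, 165, 87],
  [0, 0, 23.5, -30, 52, 175, 87],
  [0, 0, 23.5, -30, 52, 175, 87],
  [0, 0, 23.5, -30, 52, 175, 87],
])

```text
time: 52.3
position: [0.4208, -0.2656, 0.1219]
tool_rot: [3.125, -0.307, 0.004]
ft_force: [0.2, -0.1, 0.1]
grip_width: 1.001
```

```bash
python3 -c "
from h import *
t=np.array([.4299,-.2712]);th=np.radians(-11.47)
go(fr(t,th,-13,0),.010,-101.5)
look('s20',(110,220,270,400))"
```

```text
t 52.3 pos [ 420.8 -265.6  121.9] yaw -101.24 grip 87.1 F [ 0.2 -0.1  0.1]
turn [ 0.1 -0.1  0.3] shift [ -3.2   3.5 111.9]
```

View pics/s20d.png

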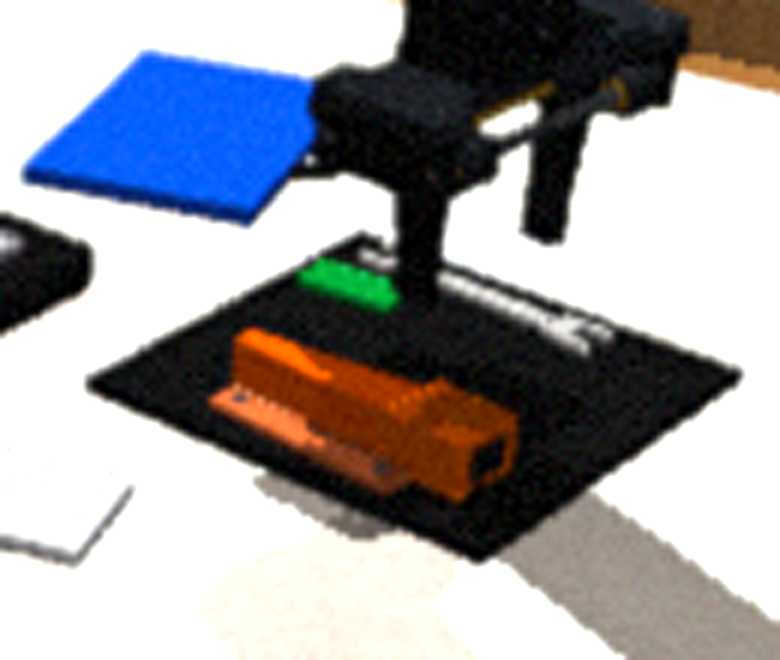

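>>> step_arm([
  [0, 0, 0.2, -2, 2, 0, 87],
  [0, 0, 0.2, -3.2, 3.5, 20, 87],
  [0, 0, 0.2, -3.2, 3.5, 45, 87],
  [0, 0, 0.2, -3.2, 3.5, 65, 87],
  [0, 0, 0.2, -3.2, 3.5, 75, 87],
  [0, 0, 0.2, -3.2, 3.5, 80, 87],
  [0, 0, 0.2, -3.2, 3.5, 80, 87],
  [0, 0, 0.2, -3.2, 3.5, 80, 87],
])

```text
time: 53.35
position: [0.4165, -0.2677, 0.041]
tool_rot: [3.125, -0.312, 0.002]
ft_force: [-0.5, 0.4, -0.2]
grip_width: 1.003
```

```bash
python3 -c "
from h import *
t=np.array([.4299,-.2712]);th=np.radians(-11.47)
go(fr(t,th,-13,0),.011,-101.5)
look('s21',(130,220,270,400))"
```

```text
t 53.35 pos [ 416.5 -267.7   41. ] yaw -101.41 grip 87.2 F [-0.5  0.4 -0.2]
turn [ 0.  -0.1  0.1] shift [ 0.7  0.7 30. ]
```

View pics/s21d.png

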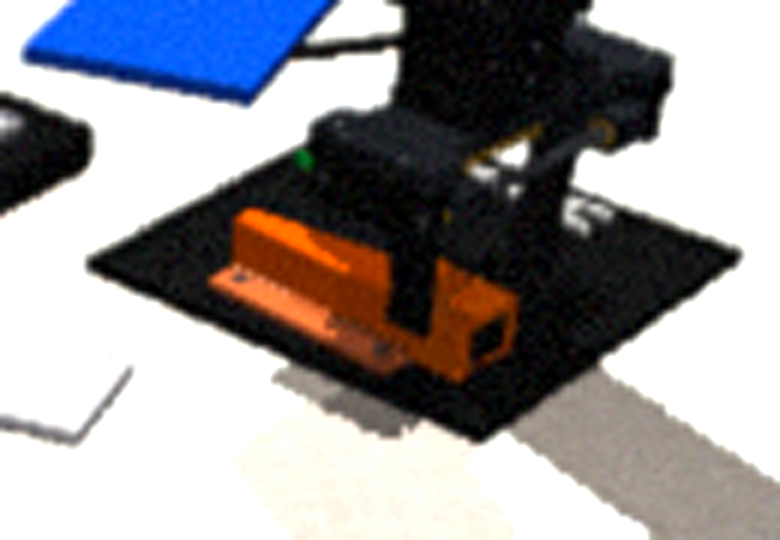

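>>> step_arm([
  [0, 0, 0, 0, 0.5, 10, 87],
  [0, 0, 0, 0, 0.5, 20, 87],
  [0, 0, 0, 0, 0.5, 26, 87],
  [0, 0, 0, 0, 0.5, 27, 80],
  [0, 0, 0, 0, 0.5, 27, 60],
  [0, 0, 0, 0, 0.5, 27, 40],
  [0, 0, 0, 0, 0.5, 27, 40],
  [0, 0, 0, 0, 0.5, 27, 40],
], newtons=55)

```text
time: 54.4
position: [0.416, -0.2681, 0.0135]
tool_rot: [3.126, -0.312, 0.0]
ft_force: [-1.3, -1.2, 0.1]
grip_width: 0.551
```

>>> step_arm([
  [0, 0, 0, 0, 0, 0, 40],
  [0, 0, 0, 0, 0, 0, 40],
  [0, 0, 0, 0, 0, 0, 40],
  [0, 0, 0, 0, 0, -5, 40],
  [0, 0, 0, 0, 0, -20, 40],
  [0, 0, 0, 0, 0, -40, 40],
  [0, 0, 0, 0, 0, -60, 40],
  [0, 0, 0, 0, 0, -70, 40],
])

```text
time: 55.4
position: [0.4167, -0.2681, 0.0851]
tool_rot: [3.125, -0.312, 0.003]
ft_force: [0.9, -0.4, -1.1]
grip_width: 0.522
```

```bash
python3 -c "
from h import *
go(fr(JT,JY,-215,-75),.085,-79.1)
look('s22',(110,220,270,400))"
```

```text
t 55.4 pos [ 416.7 -268.1   85.1] yaw -101.39 grip 45.4 F [ 0.9 -0.4 -1.1]
turn [  0.1  -0.1 -22.3] shift [ 2.350e+01 -1.369e+02  1.000e-01]
```

View pics/s22d.png

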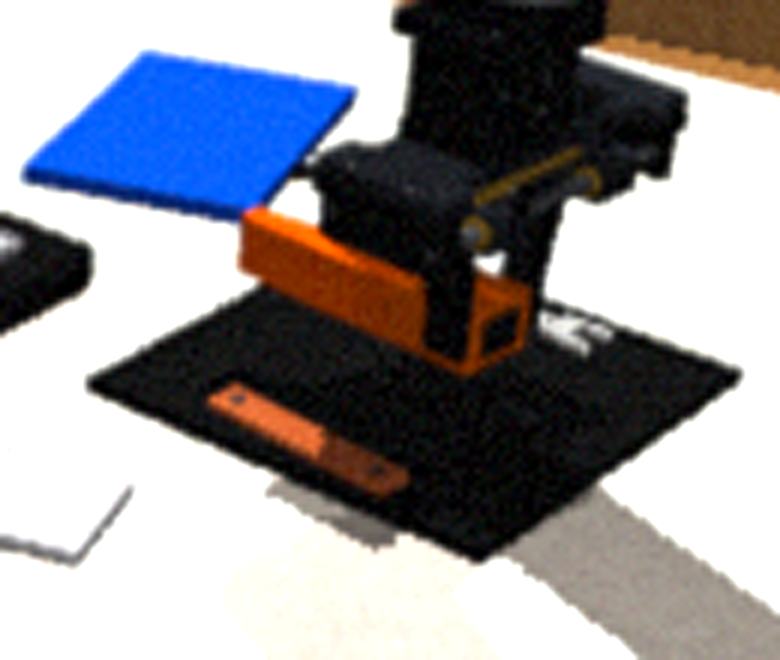

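The wedge is held firmly and level. Now to the staging pose in front of the bay.

>>> step_arm([
  [0, 0, -2, 1, -10, -5, 40],
  [0, 0, -6, 4, -30, -5, 40],
  [0, 0, -10, 8, -55, -5, 40],
  [0, 0, -14, 13, -85, -5, 40],
  [0, 0, -18, 18, -110, -5, 40],
  [0, 0, -22.3, 23, -132, -5, 40],
  [0, 0, -22.3, 23, -136, -5, 40],
  [0, 0, -22.3, 23, -136, -5, 40],
])

```text
time: 56.45
position: [0.4652, -0.1395, 0.0882]
tool_rot: [3.127, 0.298, -0.001]
ft_force: [-0.4, -1.1, -1.7]
grip_width: 0.526
```

>>> step_arm([
  [0, 0, 0, 0, 0, 5, 40],
  [0, 0, 0, 0, 0, 20, 40],
  [0, 0, 0, 0, 0, 35, 40],
  [0, 0, 0, 0, 0, 40, 40],
  [0, 0, 0, 0, 0, 40, 40],
  [0, 0, 0, 0, 0, 40, 40],
  [0, 0, 0, 0, 0, 40, 40],
  [0, 0, 0, 0, 0, 40, 40],
])

```text
time: 57.45
position: [0.4656, -0.1393, 0.0487]
tool_rot: [3.127, 0.298, 0.001]
ft_force: [0.1, -0.8, -2.0]
grip_width: 0.524
```

```bash
cat > wv.py <<'E'
from h import *
def jf(p): 
    d=(np.array(p[:2])-JT)*1000; c,s=np.cos(JY),np.sin(JY); return np.array([c*d[0]+s*d[1],-s*d[0]+c*d[1]])
def st():
    s=ctrl.get_state(); F=np.array(s['ft_force']);c,S=np.cos(JY),np.sin(JY)
    print('t',round(s['time'],2),'TCP jig',jf(s['position']).round(1),'z',round(s['position'][2]*1000,1),'Fjig',(c*F[0]+S*F[1]).round(1),(-S*F[0]+c*F[1]).round(1),F[2].round(1),'T',np.round(s['torque'],2))
E
python3 - <<'E'
from wv import *
st(); go(fr(JT,JY,-200,-76),.022,-79.1)
p=ctrl.get_state()['position']; zu=p[2]-.0098
for m in((125,23,32),(125,23,0),(125,9,32),(-25,23,32),(-25,23,0)):
    w=fr(p[:2],JY,13+m[0],m[1]); q=proj('side',[*w,zu+m[2]/1000]); print(m,((q-[210,120]+.5)*6).round())
look('s23',(120,220,210,340)); look('t23',(140,250,220,340),n='top')
E
```

```text
t 57.45 TCP jig [-216.4  -75.5] z 48.7 Fjig -0.0 -0.8 -2.0 T [-0.05  0.12  0.02]
t 57.45 pos [ 465.6 -139.3   48.7] yaw -79.1 grip 45.5 F [ 0.1 -0.8 -2. ]
turn [ 0. -0. -0.] shift [16.4  0.5 26.7]
(125, 23, 32) [328. 338.]
(125, 23, 0) [327. 396.]
(125, 9, 32) [340. 326.]
(-25, 23, 32) [625. 408.]
(-25, 23, 0) [620. 468.]
```

View pics/s23d.png

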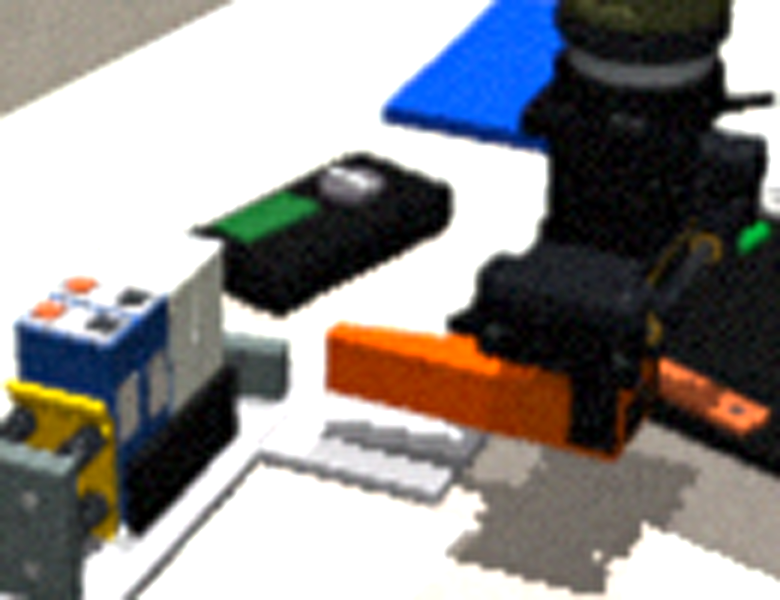

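View pics/t23d.png

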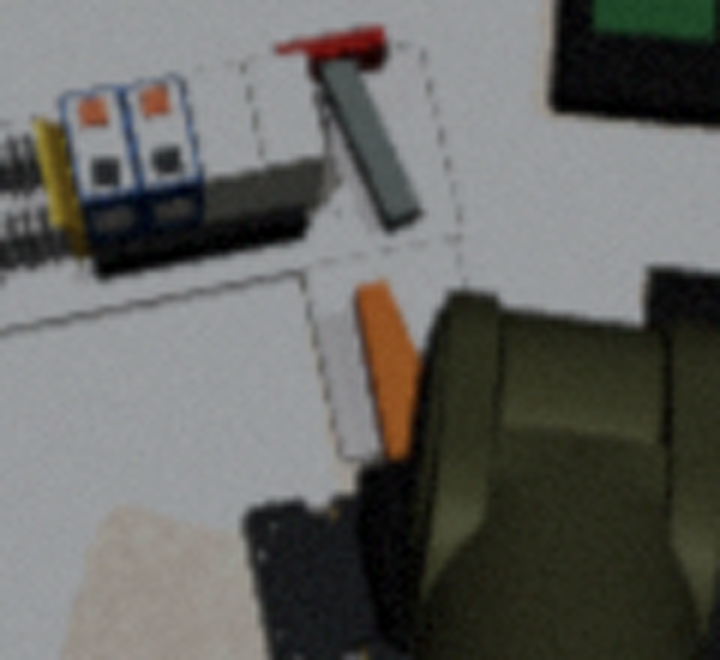

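```bash
python3 - <<'E'
from wv import *
p=ctrl.get_state()['position']; zu=p[2]-.0098
for c in((357,288),(385,281),(411,455)):
    w=onz('top',(c[0]+.5)/6-.5+220,(c[1]+.5)/6-.5+140,zu+.032); print(jf(w).round(1),'rel tcp',(jf(w)-jf(p)).round(1))
# filler outer top corners z=.110 : crop (315,85?),(327,157)
for c in((316,84),(327,157)):
    w=onz('top',(c[0]+.5)/6-.5+220,(c[1]+.5)/6-.5+140,.110); print('filler',jf(w).round(1))
for c in((322,66),(393,228),(281,50),(385,36)): 
    w=onz('top',(c[0]+.5)/6-.5+220,(c[1]+.5)/6-.5+140,.038); print('end',jf(w).round(1))
E
```

```text
[-77.5 -52.8] rel tcp [139.   22.7]
[-76.7 -65.9] rel tcp [139.8   9.6]
[-157.   -60.8] rel tcp [59.5 14.6]
filler [  8.5 -50.1]
filler [-25.5 -48.2]
end [ 38.7 -61.6]
end [-45.3 -78.2]
end [ 50.3 -44.1]
end [ 47.6 -93.9]
```

>>> step_arm([
  [0, 0, 0, 0, 1, 8, 40],
  [0, 0, 0, 0, 2.5, 16, 40],
  [0, 0, 0, 0, 2.5, 22, 40],
  [0, 0, 0, 0, 2.5, 26, 40],
  [0, 0, 0, 0, 2.5, 27.5, 40],
  [0, 0, 0, 0, 2.5, 27.5, 40],
  [0, 0, 0, 0, 2.5, 27.5, 40],
  [0, 0, 0, 0, 2.5, 27.5, 40],
])

```text
time: 58.55
position: [0.466, -0.1417, 0.021]
tool_rot: [3.127, 0.298, 0.001]
ft_force: [0.4, 0.5, -3.2]
grip_width: 0.53
```

```bash
python3 - <<'E'
from wv import *
st()
E
```

```text
t 58.55 TCP jig [-216.5  -78. ] z 21.0 Fjig 0.5 0.4 -3.2 T [0.02 0.1  0.01]
```

Next, insert 70 mm along +x.

>>> step_arm([
  [0, 0, 0, 6, 0, 0, 40],
  [0, 0, 0, 16, 0, 0, 40],
  [0, 0, 0, 28, 0, 0, 40],
  [0, 0, 0, 40, 0, 0, 40],
  [0, 0, 0, 50, 0, 0, 40],
  [0, 0, 0, 60, 0, 0, 40],
  [0, 0, 0, 67, 0, 0, 40],
  [0, 0, 0, 70, 0, 0, 40],
])

```text
time: 59.55
position: [0.5349, -0.1282, 0.0208]
tool_rot: [-3.127, -0.299, 0.0]
ft_force: [0.3, 0.1, -1.8]
grip_width: 0.522
```

```bash
python3 - <<'E'
from wv import *
st()
look('s24',(120,220,210,340)); look('t24',(140,250,220,340),n='top')
E
```

```text
t 59.55 TCP jig [-146.2  -77.8] z 20.8 Fjig 0.3 0.1 -1.8 T [-0.01  0.11  0.04]
```

View pics/s24d.png

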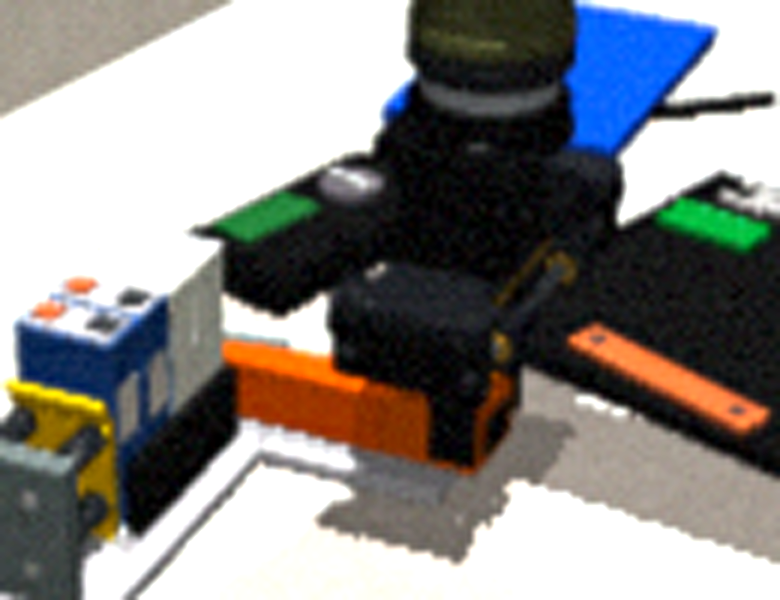

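View pics/t24d.png

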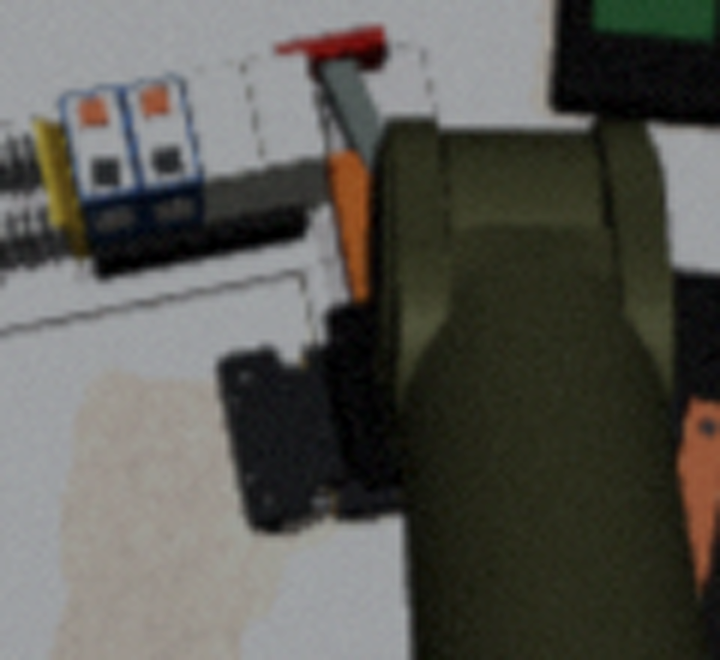

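>>> step_arm([
  [0, 0, 0, 3, 0, 0, 40],
  [0, 0, 0, 6, 0, 0, 40],
  [0, 0, 0, 9, 0, 0, 40],
  [0, 0, 0, 12, 0, 0.3, 40],
  [0, 0, 0, 15, -0.5, 0.3, 40],
  [0, 0, 0, 18, -1, 0.3, 40],
  [0, 0, 0, 20, -1.5, 0.3, 40],
  [0, 0, 0, 20, -1.5, 0.3, 40],
])

```text
time: 60.65
position: [0.554, -0.1225, 0.0204]
tool_rot: [-3.127, -0.299, 0.0]
ft_force: [-1.4, 2.9, -2.4]
grip_width: 0.526
```

```bash
python3 - <<'E'
from wv import *
st()
E
```

```text
t 60.65 TCP jig [-126.4  -75.8] z 20.4 Fjig -0.8 3.1 -2.4 T [0.58 0.48 0.39]
```

>>> step_arm([
  [0, 0, 0, 1, -0.7, 0, 40],
  [0, 0, 0, 3, -1.1, 0, 40],
  [0, 0, 0, 5, -1.5, 0, 40],
  [0, 0, 0, 7, -1.9, 0, 40],
  [0, 0, 0, 9, -2.3, 0, 40],
  [0, 0, 0, 11, -2.7, 0, 40],
  [0, 0, 0, 12, -2.9, 0, 40],
  [0, 0, 0, 12, -2.9, 0, 40],
])

```text
time: 61.65
position: [0.5653, -0.1178, 0.0205]
tool_rot: [-3.127, -0.298, -0.0]
ft_force: [-2.8, 3.0, -2.7]
grip_width: 0.521
```

```bash
python3 - <<'E'
from wv import *
st()
E
```

```text
t 61.65 TCP jig [-114.4  -73.3] z 20.5 Fjig -2.2 3.5 -2.7 T [0.64 0.69 0.52]
```

>>> step_arm([
  [0, 0, 0, 1, -0.3, 0, 40],
  [0, 0, 0, 3, -0.7, 0, 40],
  [0, 0, 0, 5, -1.1, 0, 40],
  [0, 0, 0, 7, -1.5, 0, 40],
  [0, 0, 0, 9, -1.9, 0, 40],
  [0, 0, 0, 10, -2.1, 0, 40],
  [0, 0, 0, 10, -2.1, 0, 40],
  [0, 0, 0, 10, -2.1, 0, 40],
])

```text
time: 62.65
position: [0.5717, -0.1158, 0.0201]
tool_rot: [3.126, 0.297, -0.01]
ft_force: [-11.2, -1.0, 3.7]
grip_width: 0.526
```

```bash
python3 - <<'E'
from wv import *
st()
look('s25',(120,220,190,320)); look('t25',(130,240,200,330),n='top')
E
```

```text
t 62.65 TCP jig [-107.7  -72.5] z 20.1 Fjig -11.2 1.1 3.7 T [0.18 2.05 0.78]
```

View pics/s25d.png

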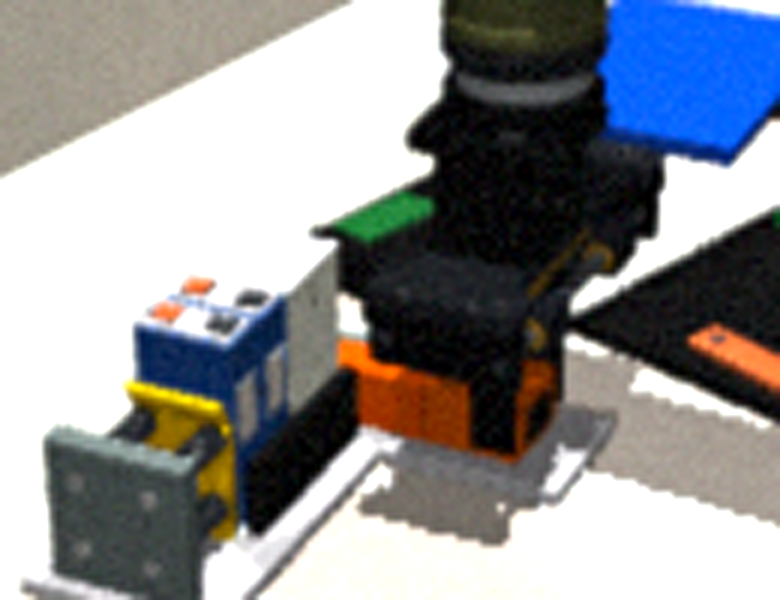

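View pics/t25d.png

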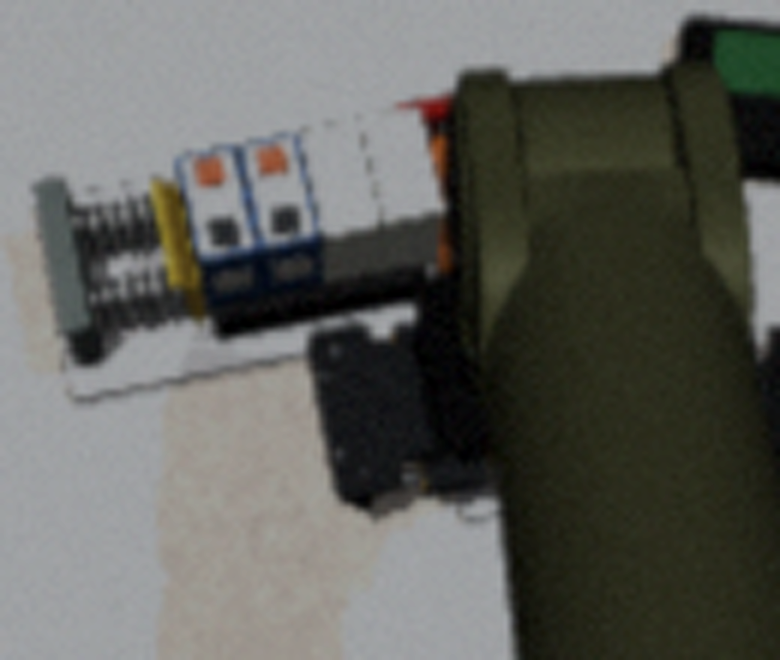

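>>> step_arm([
  [0, 0, 0, 1, -0.2, -0.3, 40],
  [0, 0, 0, 2, -0.4, -0.3, 40],
  [0, 0, 0, 3, -0.6, -0.3, 40],
  [0, 0, 0, 4, -0.8, -0.3, 40],
  [0, 0, 0, 4, -0.8, -0.3, 40],
  [0, 0, 0, 4, -0.8, -0.3, 40],
  [0, 0, 0, 4, -0.8, -0.3, 40],
  [0, 0, 0, 4, -0.8, -0.3, 40],
])

```text
time: 63.75
position: [0.5749, -0.1145, 0.0201]
tool_rot: [3.126, 0.297, -0.012]
ft_force: [-12.7, -0.5, 3.2]
grip_width: 0.531
```

```bash
python3 - <<'E'
from wv import *
st()
E
```

```text
t 63.75 TCP jig [-104.4  -71.9] z 20.1 Fjig -12.6 2.0 3.2 T [0.14 2.21 0.75]
```

>>> step_arm([
  [0, 0, 0, 1, -0.2, -0.2, 40],
  [0, 0, 0, 2, -0.4, -0.2, 40],
  [0, 0, 0, 3, -0.6, -0.2, 40],
  [0, 0, 0, 4, -0.8, -0.2, 40],
  [0, 0, 0, 4, -0.8, -0.2, 40],
  [0, 0, 0, 4, -0.8, -0.2, 40],
  [0, 0, 0, 4, -0.8, -0.2, 40],
  [0, 0, 0, 4, -0.8, -0.2, 40],
])

```text
time: 64.75
position: [0.5784, -0.1131, 0.0202]
tool_rot: [3.126, 0.297, -0.013]
ft_force: [-11.3, -0.3, 3.1]
grip_width: 0.52
```

```bash
python3 - <<'E'
from wv import *
st()
look('t26',(130,240,200,330),n='top')
E
```

```text
t 64.75 TCP jig [-100.7  -71.1] z 20.2 Fjig -11.1 1.9 3.1 T [0.09 2.3  0.79]
```

View pics/t26d.png

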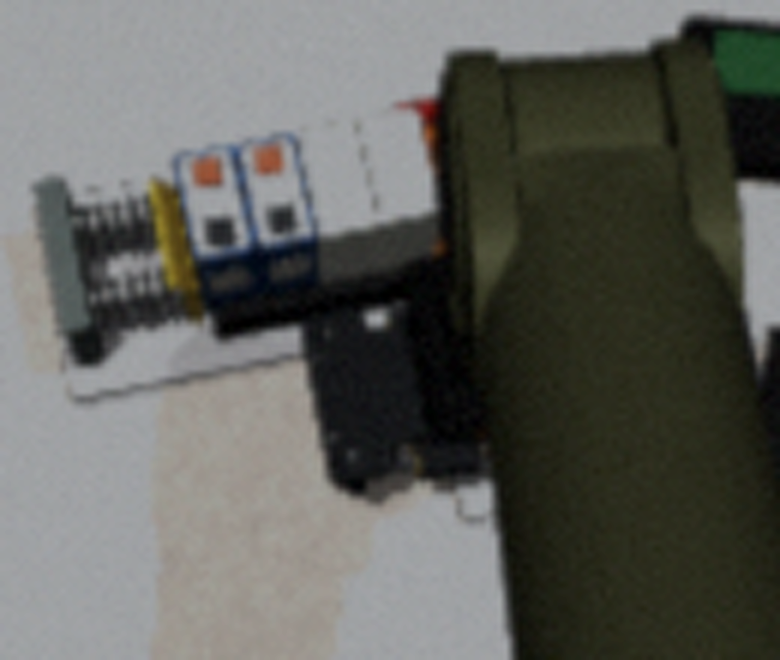

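Still advancing. The tip should be at about +38, with roughly 2 mm left. I'll keep pushing until the force rises sharply at the stop.

>>> step_arm([
  [0, 0, 0, 0.5, -0.1, 0, 40],
  [0, 0, 0, 1, -0.2, 0, 40],
  [0, 0, 0, 1.5, -0.3, 0, 40],
  [0, 0, 0, 2, -0.4, 0, 40],
  [0, 0, 0, 2.5, -0.5, 0, 40],
  [0, 0, 0, 2.5, -0.5, 0, 40],
  [0, 0, 0, 2.5, -0.5, 0, 40],
  [0, 0, 0, 2.5, -0.5, 0, 40],
])

```text
time: 65.8
position: [0.5792, -0.1132, 0.0201]
tool_rot: [3.125, 0.295, -0.018]
ft_force: [-16.8, -1.0, 5.7]
grip_width: 0.521
```

```bash
python3 - <<'E'
from wv import *
st()
E
```

```text
t 65.8 TCP jig [-99.9 -71.4] z 20.1 Fjig -16.7 2.2 5.7 T [-0.14  3.04  0.56]
```

>>> step_arm([
  [0, 0, 0, 0.5, -0.1, 0, 40],
  [0, 0, 0, 1, -0.2, 0, 40],
  [0, 0, 0, 1.5, -0.3, 0, 40],
  [0, 0, 0, 2, -0.4, 0, 40],
  [0, 0, 0, 2.5, -0.5, 0, 40],
  [0, 0, 0, 3, -0.5, 0, 40],
  [0, 0, 0, 3, -0.5, 0, 40],
  [0, 0, 0, 3, -0.5, 0, 40],
])

```text
time: 66.8
position: [0.5795, -0.1134, 0.0199]
tool_rot: [3.124, 0.292, -0.027]
ft_force: [-22.6, -4.1, 10.0]
grip_width: 0.52
```

```bash
python3 - <<'E'
from wv import *
st()
E
```

```text
t 66.8 TCP jig [-99.7 -71.7] z 19.9 Fjig -22.9 0.2 10.0 T [-0.42  4.49  0.39]
```

>>> step_arm([
  [0, 0, 0, -1, 0, 0, 40],
  [0, 0, 0, -2, 0, -0.2, 40],
  [0, 0, 0, -3, 0, -0.4, 40],
  [0, 0, 0, -3.5, 0, -0.4, 40],
  [0, 0, 0, -3.5, 0, -0.4, 40],
  [0, 0, 0, -3.5, 0, -0.4, 50],
  [0, 0, 0, -3.5, 0, -0.4, 56],
  [0, 0, 0, -3.5, 0, -0.4, 60],
])

```text
time: 67.8
position: [0.5854, -0.1099, 0.0223]
tool_rot: [3.127, 0.297, 0.005]
ft_force: [-0.4, 0.7, -0.1]
grip_width: 0.662
```

```bash
python3 - <<'E'
from wv import *
st()
look('s27',(120,220,190,320)); look('t27',(130,240,200,330),n='top')
E
```

```text
t 67.8 TCP jig [-93.2 -69.4] z 22.3 Fjig -0.3 0.8 -0.1 T [ 0.03 -0.01 -0.02]
```

View pics/s27d.png

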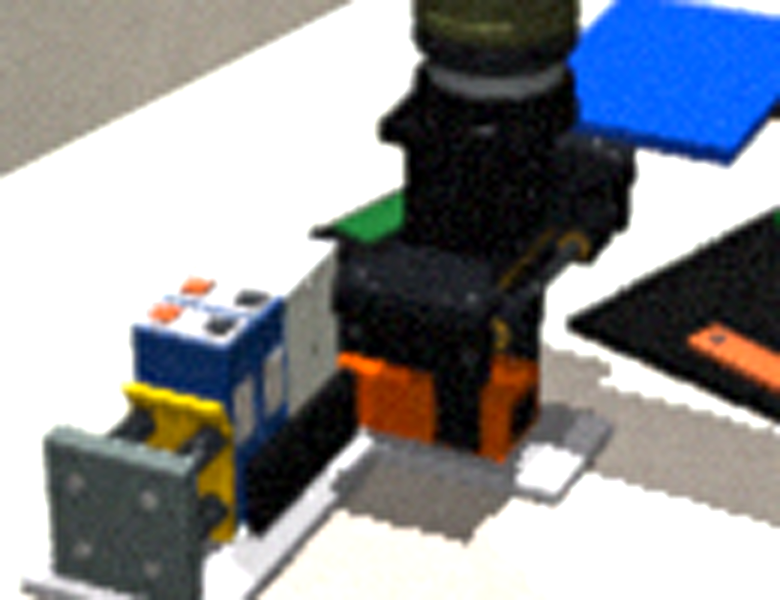

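>>> step_arm([
  [0, 0, 0, -2, 2, 0, 68],
  [0, 0, 0, -4, 2, 0, 70],
  [0, 0, 0, -5, 2, 0, 70],
  [0, 0, 0, -5, 2, -10, 70],
  [0, 0, 0, -5, 2, -25, 70],
  [0, 0, 0, -10, 2, -50, 70],
  [0, 0, 0, -20, 2, -80, 70],
  [0, 0, 0, -30, 2, -110, 70],
])

```text
time: 68.9
position: [0.555, -0.1171, 0.1336]
tool_rot: [3.127, 0.299, 0.002]
ft_force: [-0.0, -0.1, 0.9]
grip_width: 0.799
```

```bash
python3 - <<'E'
from wv import *
st(); go([.45,-.35],.3,-79)
E
```

```text
t 68.9 TCP jig [-124.4  -70.6] z 133.6 Fjig -0.0 -0.1 0.9 T [ 0.01 -0.03 -0.03]
t 68.9 pos [ 555.  -117.1  133.6] yaw -79.08 grip 69.5 F [-0.  -0.1  0.9]
turn [ 0.  -0.1 -0.1] shift [-147.   208.9 -166.4]
```

>>> step_arm([
  [0, 0, 0, -10, 5, -30, 70],
  [0, 0, 0, -25, 20, -70, 70],
  [0, 0, 0, -50, 50, -110, 70],
  [0, 0, 0, -75, 90, -140, 70],
  [0, 0, 0, -100, 130, -160, 70],
  [0, 0, 0, -125, 170, -166, 70],
  [0, 0, 0, -140, 200, -166, 70],
  [0, 0, 0, -147, 209, -166, 70],
])

```text
time: 69.9
position: [0.4489, -0.3522, 0.2983]
tool_rot: [3.127, 0.293, 0.001]
ft_force: [0.4, -0.1, -0.4]
grip_width: 0.802
```

```bash
python3 - <<'E'
from wv import *
st()
look('s28',(120,220,190,320)); look('t28',(130,240,200,330),n='top')
E
```

```text
t 69.9 TCP jig [-273.  -281.5] z 298.3 Fjig 0.4 -0.1 -0.4 T [ 0.02 -0.05 -0.02]
```

View pics/s28d.png

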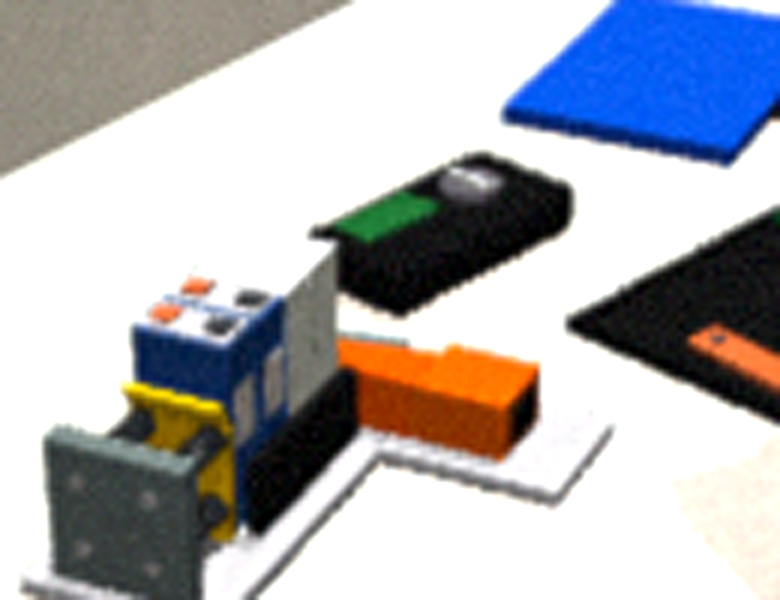

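View pics/t28d.png

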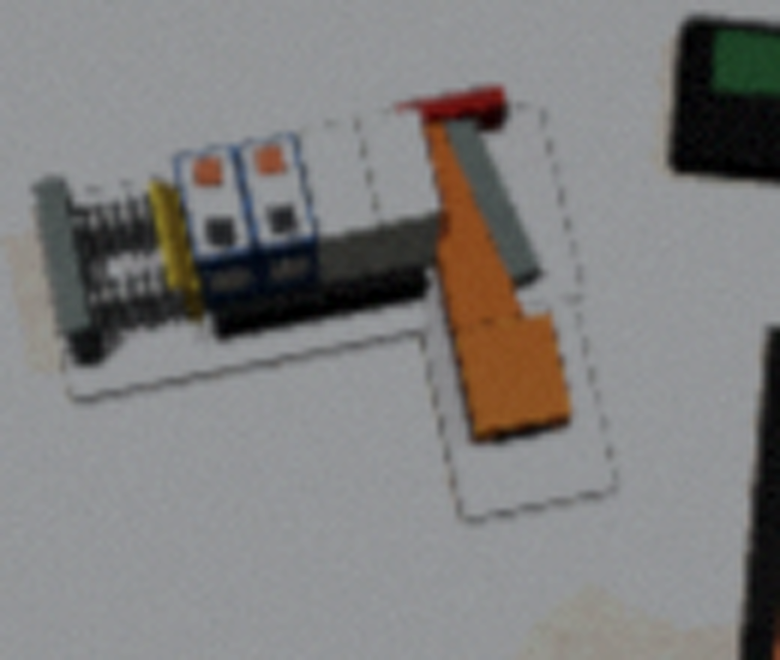

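```bash
python3 - <<'E'
from wv import *
t=lambda c,z:jf(onz('top',(c[0]+.5)/6-.5+200,(c[1]+.5)/6-.5+130,z)).round(1)
for n,c in(('tipL',(424,124)),('tipR',(450,122)),('blkR+',(552,316)),('blkR-',(569,419)),('blkL-',(475,438)),('step',(519,320))): print(n,t(c,.042))
print('red',t((503,125),.010),t((425,124),.042))
# yellow plate shift vs t0: centroid of yellow
for f in('top0','t28','t17'):
    im=cv2.imread(f'pics/{f}.png').astype(int); m=(im[...,2]-im[...,0]>30)&(im[...,1]-im[...,0]>25); m[:, :215]=0; m[:,250:]=0; m[:150]=0;m[190:]=0
    v,u=np.nonzero(m); print(f,len(u),u.mean().round(2),v.mean().round(2))
for f in('side0','s28','s17'):
    im=cv2.imread(f'pics/{f}.png').astype(int); m=(im[...,2]-im[...,0]>80)&(im[...,1]-im[...,0]>60); m[:, :200]=0; m[:,240:]=0; m[:170]=0;m[230:]=0
    v,u=np.nonzero(m); print(f,len(u),u.mean().round(2),v.mean().round(2))
snap('top','t29.png')
E
```

```text
tipL [ 40.1 -53. ]
tipR [ 38.7 -65.3]
blkR+ [-62.9 -92.8]
blkR- [-112.2  -90.2]
blkL- [-112.5  -45.9]
step [-61.8 -77.3]
red [ 42.3 -93.5] [ 40.  -53.5]
top0 76 229.99 168.38
t28 77 228.22 169.09
t17 81 228.89 168.83
side0 106 221.6 191.32
s28 106 220.94 192.08
s17 115 221.51 191.86
```

View pics/t29.png

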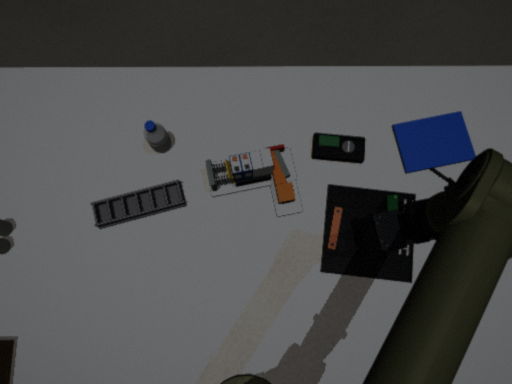

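```bash
python3 - <<'E'
from wv import *
im=cv2.imread('pics/t28.png'); g=cv2.GaussianBlur(cv2.cvtColor(im,cv2.COLOR_BGR2GRAY),(0,0),.7).astype(float)
b=im.astype(float); om=b[...,2]-b[...,0]  # orange-ness
om=cv2.GaussianBlur(om,(0,0),.6)
print(om[170:205:3,265:300].astype(int))
E
```

```text
[[ 1  2  1  2  2  1  5 21 52 71 76 78 78 78 78 74 60 31  6 -2 -4 -4 -4 -3
  -3 -3 -3 -3 -3 -3 -3 -2 -2 -3 -3]
 [ 2  1  0  1  1  1  5 22 53 71 76 77 77 77 77 77 76 66 38 10 -1 -3 -4 -4
  -4 -3 -3 -3 -3 -3 -2 -2 -3 -2 -2]
 [ 0  0  0  0  0  0  0  9 31 62 75 78 78 78 77 77 77 77 73 56 25  4 -1 -1
  -2 -2 -2 -3 -3 -3 -3 -2 -3 -3 -3]
 [ 0  0 -1 -1  0  0  0  1 16 45 68 75 77 76 76 77 78 78 77 72 53 18  0 -2
  -3 -3 -2 -2 -2 -2 -1 -2 -3 -3 -2]
 [-3 -2 -3 -3 -3 -2 -2  0  4 23 57 73 75 76 76 76 74 75 76 75 69 56 38 31
  33 35 30  9 -1 -3 -2 -2 -2 -3 -2]
 [-2 -2 -2 -1  0  0 -1 -1  0  9 31 58 71 73 74 74 75 75 76 76 75 76 76 76
  75 75 64 32  6 -1 -3 -3 -2 -2 -3]
 [-3 -2 -2 -2 -1  0 -1 -1 -1  1 17 47 68 75 76 76 76 76 76 76 76 76 76 76
  76 76 73 56 18  0 -2 -2 -1 -1 -2]
 [-2 -3 -3 -2 -2 -1 -1 -1 -1  0  3 21 57 72 75 76 76 75 75 75 76 76 76 76
  76 76 75 69 45 12  0 -2 -2 -2 -2]
 [-2 -2 -3 -3 -3 -1  1  0  0 -1  0 10 35 63 74 76 75 75 75 75 76 75 75 76
  76 76 76 75 63 31  5 -2 -2 -2 -2]
 [-3 -3 -3 -3 -3 -2  0  1  0 -1 -1  1 17 50 68 74 75 76 75 75 74 75 76 75
  76 76 76 75 72 55 18  0 -3 -2 -2]
 [-3 -3 -2 -3 -3 -3 -1  0  0 -1 -1  0  4 22 56 69 72 70 67 66 62 56 49 44
  41 38 33 29 23 14  2 -2 -3 -3 -3]
 [-2 -2 -3 -3 -4 -3 -3 -2  0 -1 -2 -1  0  7 15 18 15  8  4  1  0 -1 -2 -2
  -2 -2 -3 -3 -2 -3 -3 -3 -3 -3 -3]]
```

```bash
python3 - <<'E'
from wv import *
ims=[cv2.imread('pics/%s.png'%f).astype(float) for f in('t28','t29')]
b=sum(ims)/2; om=b[...,2]-b[...,0]; g=b.mean(2)
def cross(row,a,z,lev,rising):
    x=np.arange(a,z); r=row[a:z]
    for i in range(len(r)-1):
        if (rising and r[i]<lev<=r[i+1]) or (not rising and r[i]>=lev>r[i+1]): return x[i]+(lev-r[i])/(r[i+1]-r[i])
def line(uv,z,n):
    P=np.array([jf(onz('top',u,v,z)) for u,v in uv]); k,c=np.polyfit(P[:,0],P[:,1],1); r=P[:,1]-(k*P[:,0]+c); ok=abs(r)<2.5*r.std()+.3; k,c=np.polyfit(P[ok,0],P[ok,1],1); print(n,len(uv),'slope deg',np.degrees(np.arctan(k)).round(2),'y at x=0: %.1f  at 40: %.1f at -85: %.1f'%(c,c+40*k,c-85*k),'rms',r.std().round(2))
L=[(cross(om[v],262,290,35,True),v) for v in range(156,200)]; line([p for p in L if p[0]],.042,'left edge@42'); line([p for p in L if p[0]],.010,'left edge@10')
Rb=[(cross(om[v],280,300,38,False),v) for v in range(185,198)]; line([p for p in Rb if p[0]],.042,'block right')
T=[(cross(om[v],270,290,38,False),v) for v in range(153,181)]; line([p for p in T if p[0]],.042,'taper')
# filler: seam & right edge; end block green-grey left edge top z=.038; apron right edge dark line min
ap=[]
for v in range(152,210):
    seg=g[v,285:308]; i=seg.argmin(); 
    if g[v,285:308].max()-seg.min()>15 and 0<i<len(seg)-1: 
        d=seg[i-1]-2*seg[i]+seg[i+1]; ap.append((285+i+.5*(seg[i-1]-seg[i+1])/d,v))
print(ap[::6]); 
E
```

```text
left edge@42 44 slope deg -3.98 y at x=0: -50.9  at 40: -53.7 at -85: -45.0 rms 1.88
left edge@10 44 slope deg -3.98 y at x=0: -53.1  at 40: -55.9 at -85: -47.2 rms 1.93
block right 13 slope deg 0.11 y at x=0: -91.7  at 40: -91.7 at -85: -91.9 rms 0.17
taper 28 slope deg 11.18 y at x=0: -68.5  at 40: -60.6 at -85: -85.3 rms 0.33
[(np.float64(291.05395683453236), 153), (np.float64(293.06382978723406), 163), (np.float64(285.6210191082803), 182), (np.float64(287.5), 189), (np.float64(290.94), 196), (np.float64(285.65384615384613), 202)]
```

```bash
python3 - <<'E'
from wv import *
a=cv2.imread('pics/t28.png')[138:175,255:300].astype(float)*1.8
b=cv2.imread('pics/t28.png')[175:212,265:310].astype(float)*1.8
cv2.imwrite('pics/z.png',np.hstack([cv2.resize(np.clip(x,0,255).astype('uint8'),None,fx=8,fy=8,interpolation=cv2.INTER_NEAREST) for x in(a,b)]))
for n,m in dict(tipL=(40,-48,42),tipR=(40,-62,42),backL=(-110,-48,42),backR=(-110,-94,42),backLb=(-110,-48,10),backRb=(-110,-94,10)).items(): print(n,proj('top',[*fr(JT,JY,m[0],m[1]),m[2]/1000]).round(1))
im=cv2.imread('pics/t28.png').astype(int)
for u in (280,284,288): print(u,[(v,tuple(im[v,u])) for v in range(196,206)])
E
```

```text
tipL [268.5 150.6]
tipR [273.4 149.7]
backL [279.3 201.6]
backR [295.6 198.4]
backLb [278.8 203.8]
backRb [294.6 200.7]
280 [(196, (np.int64(25), np.int64(59), np.int64(101))), (197, (np.int64(24), np.int64(58), np.int64(99))), (198, (np.int64(23), np.int64(57), np.int64(98))), (199, (np.int64(23), np.int64(57), np.int64(97))), (200, (np.int64(27), np.int64(59), np.int64(99))), (201, (np.int64(22), np.int64(54), np.int64(87))), (202, (np.int64(8), np.int64(30), np.int64(53))), (203, (np.int64(31), np.int64(37), np.int64(48))), (204, (np.int64(88), np.int64(85), np.int64(88))), (205, (np.int64(107), np.int64(105), np.int64(103)))]
284 [(196, (np.int64(24), np.int64(58), np.int64(100))), (197, (np.int64(25), np.int64(57), np.int64(100))), (198, (np.int64(25), np.int64(60), np.int64(101))), (199, (np.int64(25), np.int64(60), np.int64(101))), (200, (np.int64(26), np.int64(59), np.int64(97))), (201, (np.int64(15), np.int64(35), np.int64(56))), (202, (np.int64(12), np.int64(14), np.int64(21))), (203, (np.int64(53), np.int64(53), np.int64(53))), (204, (np.int64(94), np.int64(92), np.int64(91))), (205, (np.int64(108), np.int64(106), np.int64(105)))]
288 [(196, (np.int64(23), np.int64(57), np.int64(99))), (197, (np.int64(24), np.int64(59), np.int64(100))), (198, (np.int64(23), np.int64(57), np.int64(98))), (199, (np.int64(25), np.int64(59), np.int64(98))), (200, (np.int64(12), np.int64(33), np.int64(57))), (201, (np.int64(8), np.int64(11), np.int64(19))), (202, (np.int64(39), np.int64(37), np.int64(38))), (203, (np.int64(89), np.int64(87), np.int64(85))), (204, (np.int64(106), np.int64(105), np.int64(103))), (205, (np.int64(109), np.int64(107), np.int64(106)))]
```

View pics/z.png

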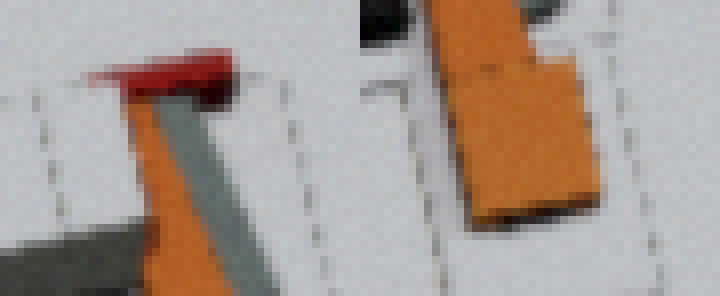

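```bash
python3 - <<'E'
from wv import *
for n,box in(('bottle',(115,155,140,180)),('meter',(130,165,308,368))):
    y0,y1,x0,x1=box; a=cv2.imread('pics/top0.png')[y0:y1,x0:x1].astype(float).mean(2); b=cv2.imread('pics/t29.png')[y0:y1,x0:x1].astype(float).mean(2)
    print(n,cv2.phaseCorrelate(a,b))
st(); print(ctrl.close_job())
E
```

```text
bottle ((0.020597346938391325, 0.03932966641098545), 0.9213361585580637)
meter ((0.06369182764906967, -0.10047085141533785), 0.9753594505855913)
t 70.05 TCP jig [-270.9 -278.6] z 297.8 Fjig 0.4 -0.3 -0.1 T [ 0.08 -0.07  0.05]
the job is handed in; nothing more can be done
None
```

The job is handed in at about 70 s. Both blue cells and both white fillers stand upright in one row against the spring plate, and the wedge is driven home to the red stop. Only two cells were in the rack, so both fillers were needed. The wedge had been knocked up against the busbar, so I measured its position again before picking it up.

**Final checks:**
- **Wedge home:** it took 11–13 N to drive. At the stop the force rose to 23 N with almost no further movement (0.2 mm). In the top view its tip touches the red stop, at jig x of about +39 to +40. Its rear edge is within about half a pixel of the home position.
- **Alignment:** the taper and grip-block edges are within about 0.2° of the jig's direction. Hand-picked points and a fit to the wedge's straight edge suggested a yaw of −3 to −4°. I put that down to the visible side face and trusted the cleaner edges. One of those cleaner edges put the wedge about 2 mm off its nominal home position in y, which is within my measuring error.
- **Spring plate:** it moved about 1.8 pixels in the top view, or 4–5 mm, against the expected 4 mm. This is a rough reading, because a cell partly hides the plate.
- **Bottle and meter:** neither moved, with a shift of 0.12 pixel or less.
- **Robot:** it is clear of everything, and the highest force I read was about 25 N.

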